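Load the resin-curing box and arm it

TASK

Open the amber flap of the curing box until it stays open by itself, stand every white ring on the box's floor (the right way up as they stand now, none on top of another), then ease the spring flap down until it is fully shut, without letting it slam. Only when the flap is shut, move the red key plug from the black-framed parking terminal of the control block to the green-framed run terminal and push it fully home. Leave the black loupe and the brass weight where they are.

Things in the scene. Friction and masses are not known exactly. Their poses are not given: they have to be found in the camera images.
- cure_box: The curing box, a fixed grey open-topped tray 110 mm (its x) by 180 mm (its y), 40 mm high, walls and floor 5 mm thick, so its inner floor is 100 by 170 mm, 5 mm above the bench top. Origin: centre of its underside; z up; its far long side (+x) carries the hinge of the flap, which covers the whole top when shut.
- tray (a point): Centre of the box's inner floor, 5 mm above the bench top; same axes as the box.
- flap (a joint): Angle of the amber flap in rad: 0 shut (level on the rim), growing as its front edge swings up and back, 1.8 at the open stop, leaning back past upright. Over-centre spring: below about 1.25 it is pulled shut, above about 1.3 it goes to the open stop by itself and stays. Let go between 0.1 and 1.2 it slams (over 4 rad/s); let go within 0.05 of shut (7 mm at the bar) it closes quietly.
- flap_bar (a point): Middle of the flap's red round pull bar: 11 mm thick, 90 mm long along the box's y, held by a thin dark rod at each end (80 mm free between) 33 mm beyond the flap's free edge, so fingers fit on both sides; 143 mm from the hinge axis. It can turn between fingers that pinch it. Takes about 3 N to lift when shut, less farther up, and about 1.5 N to start back from the open stop.
- flap_hinge (a point): Middle of the flap's hinge line on the box's far rim, 40.5 mm above the bench top, along the box's y. The plate, 5 mm thick, lies above this line when shut (the bar's centre line 2.5 mm above it). The bar's height above the bench top is 43 mm shut (in front of the box) and about 180 mm open (behind the hinge).
- control_block: Fixed aluminium block 60 mm (its x) by 90 mm (its y), 36 mm high, origin at the centre of its underside, z up. In its top are two terminals (square openings 7.4 mm wide, chamfered, 24 mm deep), 45 mm apart along its y.
- parking_terminal (a point): Centre of the mouth of the parking terminal (black square frame), at the block's top face, on its +y side. The key plug stands in it at the start.
- run_terminal (a point): Centre of the mouth of the run terminal (green square frame), at the block's top face, on its -y side; z up.
- key_plug: Loose key plug, 54 mm long: a brass pin 6 mm thick and 28 mm long with a round tip, and above it a round red head 15 mm thick and 26 mm tall. Origin at the pin's tip, z up along the pin to the head. Fully home in a terminal its tip is 24 mm below the mouth and the head's underside 4 mm above the block.
- ring0: A white enamelled ring with a gold-coloured rim (one of up to four alike; absent in some runs), 24 mm across and 14 mm tall, to be gripped across its outside; origin at the centre of its underside, z up. Stands on a black mat 6 mm thick at the start.
- ring1: A white enamelled ring with a gold-coloured rim (one of up to four alike; absent in some runs), 24 mm across and 14 mm tall, to be gripped across its outside; origin at the centre of its underside, z up. Stands on a black mat 6 mm thick at the start.
- ring2: A white enamelled ring with a gold-coloured rim (one of up to four alike; absent in some runs), 24 mm across and 14 mm tall, to be gripped across its outside; origin at the centre of its underside, z up. Stands on a black mat 6 mm thick at the start.
- ring3: A white enamelled ring with a gold-coloured rim (one of up to four alike; absent in some runs), 24 mm across and 14 mm tall, to be gripped across its outside; origin at the centre of its underside, z up. Stands on a black mat 6 mm thick at the start.
- loupe: Bystander: black eye loupe, 29 mm across, 24 mm tall, origin at the centre of its underside. Leave alone.
- weight: Bystander: brass weight, 30 mm across, 36 mm tall, origin at the centre of its underside. Leave alone.

How it is judged (in metres and radians):
On the way, in this order (a step that is already met when the one before it is completed fails the run):
1. the flap stands open by itself (value of joint flap above 1.6 rad), for 0.3 s.
2. every ring stands on the floor of the box, with the flap still open (x of ring0 in the frame of cure_box between -0.05 and 0.05 m and y of ring0 in the frame of cure_box between -0.085 and 0.085 m and z of ring0 in the frame of cure_box between 0 and 0.01 m and angle between each of ring0, ring1, ring2, ring3's own z axis and vertical below 0.2 rad and x of ring1 in the frame of cure_box between -0.05 and 0.05 m and y of ring1 in the frame of cure_box between -0.085 and 0.085 m and z of ring1 in the frame of cure_box between 0 and 0.01 m and x of ring2 in the frame of cure_box between -0.05 and 0.05 m and y of ring2 in the frame of cure_box between -0.085 and 0.085 m and z of ring2 in the frame of cure_box between 0 and 0.01 m and x of ring3 in the frame of cure_box between -0.05 and 0.05 m and y of ring3 in the frame of cure_box between -0.085 and 0.085 m and z of ring3 in the frame of cure_box between 0 and 0.01 m and value of joint flap above 1.4 rad), for 0.3 s.
3. the flap is shut, rings inside (x of ring0 in the frame of cure_box between -0.05 and 0.05 m and y of ring0 in the frame of cure_box between -0.085 and 0.085 m and z of ring0 in the frame of cure_box between 0 and 0.01 m and angle between each of ring0, ring1, ring2, ring3's own z axis and vertical below 0.2 rad and x of ring1 in the frame of cure_box between -0.05 and 0.05 m and y of ring1 in the frame of cure_box between -0.085 and 0.085 m and z of ring1 in the frame of cure_box between 0 and 0.01 m and x of ring2 in the frame of cure_box between -0.05 and 0.05 m and y of ring2 in the frame of cure_box between -0.085 and 0.085 m and z of ring2 in the frame of cure_box between 0 and 0.01 m and x of ring3 in the frame of cure_box between -0.05 and 0.05 m and y of ring3 in the frame of cure_box between -0.085 and 0.085 m and z of ring3 in the frame of cure_box between 0 and 0.01 m and value of joint flap below 0.04 rad), for 0.3 s.
4. the key plug is fully home in the run terminal (horizontal distance between key_plug and run_terminal below 0.003 m and z of key_plug in the frame of run_terminal below -0.02 m and angle between key_plug's own z axis and vertical below 0.15 rad and value of joint flap below 0.04 rad), for 0.3 s.
At the end, for the whole second after the job is handed in: Every ring present stands upright (within 0.2 rad) on the box's floor between its walls, underside less than 10 mm above the bench top; the flap is shut (below 0.04 rad); the key plug is in the run terminal, upright, its tip at least 20 mm below the mouth and within 3 mm of its axis, at rest (all of step 4 and x of ring0 in the frame of cure_box between -0.05 and 0.05 m and y of ring0 in the frame of cure_box between -0.085 and 0.085 m and z of ring0 in the frame of cure_box between 0 and 0.01 m and angle between each of ring0, ring1, ring2, ring3's own z axis and vertical below 0.2 rad and x of ring1 in the frame of cure_box between -0.05 and 0.05 m and y of ring1 in the frame of cure_box between -0.085 and 0.085 m and z of ring1 in the frame of cure_box between 0 and 0.01 m and x of ring2 in the frame of cure_box between -0.05 and 0.05 m and y of ring2 in the frame of cure_box between -0.085 and 0.085 m and z of ring2 in the frame of cure_box between 0 and 0.01 m and x of ring3 in the frame of cure_box between -0.05 and 0.05 m and y of ring3 in the frame of cure_box between -0.085 and 0.085 m and z of ring3 in the frame of cure_box between 0 and 0.01 m and linear speed of key_plug below 0.02 m/s); the robot touches nothing.
It fails at once if the flap slams (closes faster than 4 rad/s) (velocity of joint flap below -4 rad/s).
It fails at once if a bystander (loupe or brass weight) is moved more than 20 mm (distance of any of loupe, weight from where it was at the start of the episode above 0.02 m).
Of ring0, ring1, ring2, ring3 only 3 to 4 are there at a start; the rules pass over those that are not, and their reading is None.
At some moment in a run one of ring0, ring1, ring2, ring3 may be knocked a few centimetres aside while the robot is not near it.
It also fails if it takes over 208 s, if anything falls off the work surface, if the arm or the gripper's body presses on something with over 40 N, if the wrist force passes 120 N, or if a joint passes its speed limit or range.

ROBOT

A 7-joint arm with a two-finger parallel gripper is mounted at the origin on a cart in front of the work surface, level with it; the furniture and walls round the work are solid. World frame = base frame: x ahead of the robot, y to its left, z up, the work surface at z = 0. Lengths are in m, angles in degrees, forces in N, time in s.
With the tool pointing down it reaches from about 0.4 to 0.9 m from the base axis. Payload 5.6 kg.
Tool frame: the origin (TCP) lies where the fingers leave the gripper's body, on its centre line; the fingertips stand r.nose_length ahead of it and the grasp point (between the pads) lies 69 mm ahead of it (r.nose_length is the distance from the TCP to the fingertips, in m); z points along the fingers, y is the line along which they close (so a half turn about z gives the same grasp; the last joint's range is limited). The gripper opens to 92 mm and grips with 3 to 60 N. Pads are 20 mm wide; open, the fingers measure 128 mm over their backs; the gripper's body (75 mm by 189 mm) begins 69 mm behind the grasp point.
Start: joints at [-43.086, 26.786, -0.665, 91.828, 0.344, 61.387, -3.226], TCP at [0.493, 0.423, 0.303] pointing down, gripper open.
Joint ranges: [-144.91, 144.91], [-17.63, 115.5], [-89.93, 88.59], [15.96, 139.68], [-74.01, 254.01], [8.47, 105.57], [-167.45, 167.45]. Speed limits (degrees/s): [147.25, 147.25, 180, 180, 180, 180, 180].

INTERFACE

Orientations are given as [roll, pitch, yaw] about the fixed x, y, z axes, in that order (R = Rz(yaw) Ry(pitch) Rx(roll)).
In Python, from station import r gives the robot as it stands.
- The arm moves only by the tool send_rows, never from a script. Its argument "motion" is text: rows parted by semicolons, each of 6 numbers parted by spaces: the shift along the tool's x, y, z in units of 40 mm (1.0 is 40 mm), then the turn, a rotation vector about the tool's x, y, z in rad. In form: x y z rx ry rz; .... A call has exactly 10 rows; each row is the pose to reach, as a shift and turn from the pose commanded when the call began, along the tool's axes at that moment; what a row does not reach only later rows make up. A row lasts 1/10 s, in which the tool goes at most 50 mm and 8.59 degrees, less where a joint would pass 70% of its speed; a pose out of reach is approached as far as the arm can. A call with a gripper value outside its range is refused whole. "grip" is the closure, from -1 (fully open) to 1 (shut), so that 0 is half open, set as the call begins (left out, the last holds). The fingers move at their own pace and stop on an object; "newtons" is the grip in N (left out, the last holds). Time passes only in rows, so rows that repeat a pose let the fingers close, or fill a call up. It gives the time, the measured TCP pose, the force, the opening and the grip force at its end, in the units of the state.
- r.sense(): the state, without advancing time (a new reading comes with each control period).
- r.camera(name): name is "scene" or "top" or "wrist"; returns a dict with "color" (384x512x3 uint8, red, green, blue), "fx", "fy", "cx", "cy" (pixels), "distortion" ([k1, k2, p1, p2, k3] as OpenCV has them; the pictures are not rectified), "origin" and "attitude" of the camera in the world; the wrist camera has in their place "mount" (4x4, takes a point from camera to tool coordinates, whose origin is the TCP and whose axes are the flange's). Camera axes: x right, y up, looking along -z (the intrinsics and any distortion apply to the point x, -y, -z); pixel columns grow to the right and rows downward; lengths in m; the calibration is good to about 2 mm. A picture is of the moment at which its call begins: read the wrist's pose just before it. There is no depth.
- r.sign_off(): hands the job in; it is judged then, once.
The state is a dict: "t": time; "joints": joint angles; "joint_vel": joint speeds; "effort": joint torques, N m; "ee_pos": TCP position; "tcp_rot": TCP orientation; "force": force on the tool from outside, world axes, zero at the start; "wrist_torque": the same for the moment, N m; "grip_width": finger opening in m; "finger_force": force on a finger pad.
Only numpy, scipy, OpenCV 4.12 (cv2) and the standard library are available. Lean on these libraries where they do the work, as an engineer would, in place of code of your own. Each camera call takes 0.05 s, during which the arm holds its last target. There are 200 camera calls.

## Working session

There is one attempt and no reset: what is moved stays moved. The work goes in short steps, Python scripts to look and compute and a tool call to move; the robot and the scene stay as the last step left them, time stands still between calls to the robot, and variables do not carry over. Pictures are saved under pics/ and viewed, at most 14 in all, crops included, and the job is handed in when it is done.

Besides the shell and the picture viewer there is one more tool, called after "Emit:" as name(argument=value, ...), one argument or row to a line, values as JSON. send_rows: Moves the arm, as the interface text tells. Its arguments: {"type":"object","properties":{"motion":{"type":"string"},"grip":{"type":"number"},"newtons":{"type":"number"}},"required":["motion"]}

```bash
ls; mkdir -p pics; python3 - <<'E'
from station import r
import cv2,numpy as np
s=r.sense(); print({k:np.round(v,4).tolist() for k,v in s.items()}, r.nose_length)
for n in ['scene','top']:
    c=r.camera(n); cv2.imwrite(f'pics/{n}0.png',cv2.resize(c['color'][:,:,::-1],(800,600),interpolation=cv2.INTER_CUBIC))
    print(n,[np.round(c[k],4).tolist() for k in('fx','fy','cx','cy','distortion','origin','attitude')])
E
```

```text
pics
{'t': 0.0, 'joints': [-43.0879, 26.8345, -0.6628, 91.8809, 0.3445, 61.3868, -3.2252], 'joint_vel': [-0.0508, -0.0231, 0.0111, 0.0258, -0.0312, 0.0261, -0.1131], 'effort': [0.0001, -52.0573, -0.0124, -24.3747, -0.0567, 0.0172, 0.0002], 'ee_pos': [0.4931, 0.4229, 0.3018], 'tcp_rot': [-179.9001, 0.0086, 130.6196], 'force': [-1.2946, 1.1484, 0.8942], 'wrist_torque': [0.0118, 0.0132, -0.0052], 'finger_force': 0.0, 'grip_width': 0.0922} 0.0881
scene [391.2923, 391.2923, 254.1441, 197.8887, [-0.0003, 0.0, 0.0, 0.0, 0.0], [-0.2222, 0.9224, 0.669], [60.5395, 0.6622, -144.4856]]
top [493.9055, 493.9055, 261.1884, 194.6161, [-0.0731, 0.0, 0.0, 0.0, 0.0], [0.1848, 0.04, 1.4968], [9.1195, -0.1397, -89.0841]]
```

View pics/scene0.png

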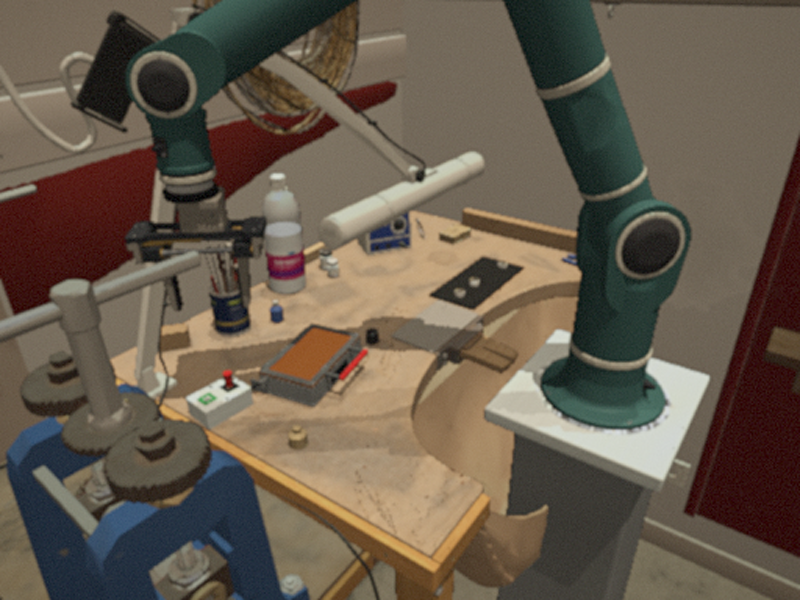

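View pics/top0.png

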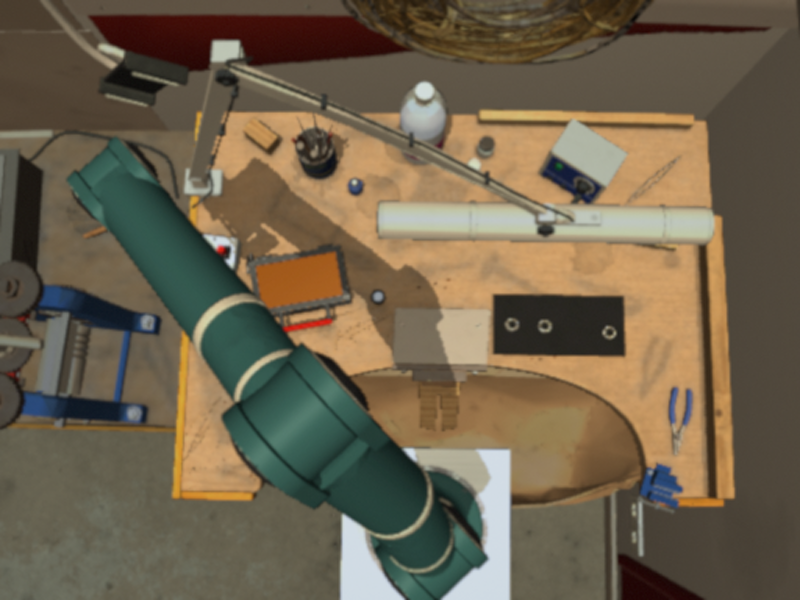

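```bash
cat > h.py <<'E'
import numpy as np,cv2
from scipy.spatial.transform import Rotation as R
from station import r
def grab(n):
    s=r.sense(); c=r.camera(n); c['K']=np.array([[c['fx'],0,c['cx']],[0,c['fy'],c['cy']],[0,0,1.]])
    if n=='wrist':
        T=np.eye(4);T[:3,:3]=R.from_euler('xyz',s['tcp_rot'],degrees=True).as_matrix();T[:3,3]=s['ee_pos']; T=T@np.array(c['mount'])
        c['R'],c['o']=T[:3,:3],T[:3,3]
    else: c['R'],c['o']=R.from_euler('xyz',c['attitude'],degrees=True).as_matrix(),np.array(c['origin'])
    c['R']=c['R']@np.diag([1,-1,-1]); return c      # cv camera axes
def proj(c,P):
    rv=cv2.Rodrigues(c['R'].T)[0]; return cv2.projectPoints(np.atleast_2d(np.float64(P)),rv,-c['R'].T@c['o'],c['K'],np.array(c['distortion']))[0][:,0]
def ray(c,p):
    q=cv2.undistortPoints(np.float64(p).reshape(-1,1,2),c['K'],np.array(c['distortion']))[:,0]
    return np.c_[q,np.ones(len(q))]@c['R'].T
def onz(c,p,z):
    d=ray(c,p); return c['o']+d*((z-c['o'][2])/d[:,2])[:,None]
def tri(obs):   # [(cam,px),...] for one point
    A=0;b=0
    for c,p in obs:
        d=ray(c,[p])[0];d/=np.linalg.norm(d);M=np.eye(3)-np.outer(d,d);A=A+M;b=b+M@c['o']
    X=np.linalg.solve(A,b); return X,[np.round(proj(c,X)[0]-p,1).tolist() for c,p in obs]
def crop(c,x0,y0,w,h,W,H):
    return cv2.resize(c['color'][y0:y0+h,x0:x0+w,::-1],(W,H),interpolation=cv2.INTER_CUBIC)
E
python3 - <<'E'
from h import *
t=grab('top');s=grab('scene')
a=crop(t,120,140,110,80,440,320); b=crop(t,310,185,90,45,360,180)
c=crop(s,110,190,130,100,440*1,338)[:280]; d=crop(s,270,160,70,40,360,206)
im=np.zeros((600,800,3),np.uint8); im[:320,:440]=a; im[:180,440:]=b; im[320:,:440]=c; im[320:526,440:]=d
cv2.imwrite('pics/c1.png',im)
for n,p in dict(lamp1=(380,220),lamp2=(712,225)).items(): print(n,onz(t,[np.array(p)/1.5625],0.0))
# lamp tube: scene ends
print(tri([(t,np.array((380,220))/1.5625),(s,np.array((330,228))/1.5625)]), tri([(t,np.array((712,225))/1.5625),(s,np.array((480,160))/1.5625)]))
print('box',onz(t,np.array([[250,262],[342,248],[350,296],[262,310]])/1.5625,0.04))
print('rings',onz(t,np.array([[512,324],[545,326],[609,332]])/1.5625,0.02))
E
```

```text
lamp1 [[0.59454839 0.09912063 0.        ]]
lamp2 [[ 0.59730766 -0.57249733  0.        ]]
(array([0.53560171, 0.09154502, 0.22139504]), [[-0.4, -0.6], [0.6, 0.1]]) (array([ 0.53048565, -0.48488344,  0.22095094]), [[1.1, 2.2], [-1.6, -0.1]])
box [[0.49607366 0.34725146 0.04      ]
 [0.52650088 0.16986829 0.04      ]
 [0.43250758 0.15169743 0.04      ]
 [0.40260438 0.31953974 0.04      ]]
rings [[ 0.3861543  -0.16131648  0.02      ]
 [ 0.38325702 -0.22535584  0.02      ]
 [ 0.37344759 -0.35001073  0.02      ]]
```

View pics/c1.png

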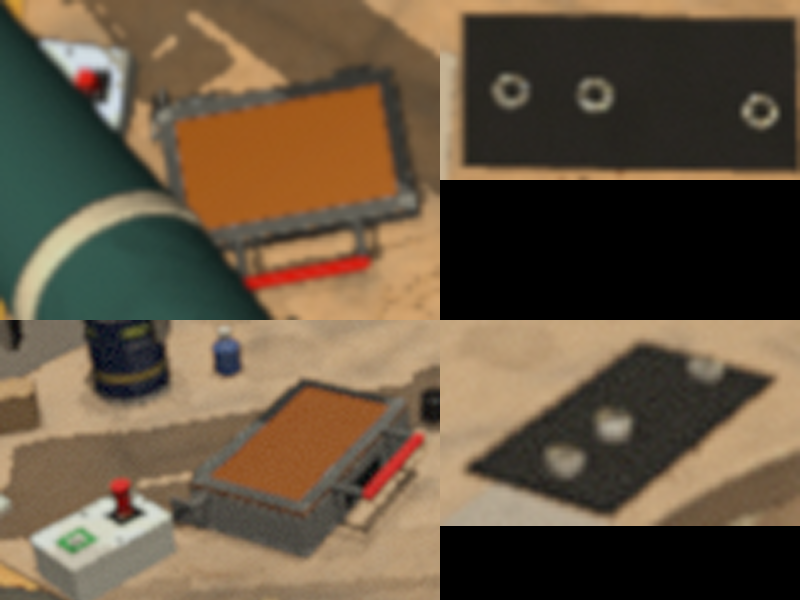

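Emit:
send_rows(
  motion="-0.2 -0.4 -0.1 0 0 0.05; -0.5 -1.0 -0.2 0 0 0.13; -0.9 -1.7 -0.3 0 0 0.22; -1.2 -2.5 -0.4 0 0 0.31; -1.6 -3.2 -0.6 0 0 0.4; -1.9 -3.8 -0.7 0 0 0.48; -2.1 -4.2 -0.75 0 0 0.534; -2.1 -4.2 -0.75 0 0 0.534; -2.1 -4.2 -0.75 0 0 0.534; -2.1 -4.2 -0.75 0 0 0.534",
  grip=-1,
)

```text
t: 1.2
ee_pos: [0.4207, 0.2512, 0.3325]
tcp_rot: [180.0, -0.0, 100.1]
force: [-0.7, 0.1, 0.5]
grip_width: 0.0917
finger_force: 0.0
```

```bash
python3 - <<'E'
from h import *
w=grab('wrist');t=grab('top'); s=r.sense(); print(s['t'],np.round(s['ee_pos'],4),np.round(s['tcp_rot'],2),np.round(s['joints'],1)); print(np.round(w['mount'],4),w['fx'],w['distortion'])
a=crop(t,110,130,140,100,560,400); im=np.zeros((600,800,3),np.uint8); im[:384,:512]=w['color'][:,:,::-1]
cv2.imwrite('pics/w1.png',cv2.resize(w['color'][:,:,::-1],(800,600),interpolation=cv2.INTER_CUBIC)); cv2.imwrite('pics/t1.png',crop(t,110,130,140,105,800,600))
import pickle; pickle.dump((w,t),open('v1.pkl','wb'))
E
```

```text
1.3 [0.4207 0.251  0.3323] [-1.7998e+02  1.0000e-02  1.0012e+02] [-40.1   9.2   6.  112.2  -1.1  58.7 -23.5]
[[-8.000e-04  9.655e-01  2.603e-01  7.330e-02]
 [ 1.000e+00  1.000e-03 -6.000e-04 -3.000e-04]
 [-8.000e-04  2.603e-01 -9.655e-01 -8.240e-02]
 [ 0.000e+00  0.000e+00  0.000e+00  1.000e+00]] 297.4677723798606 [-0.03376356  0.          0.          0.          0.        ]
```

View pics/w1.png

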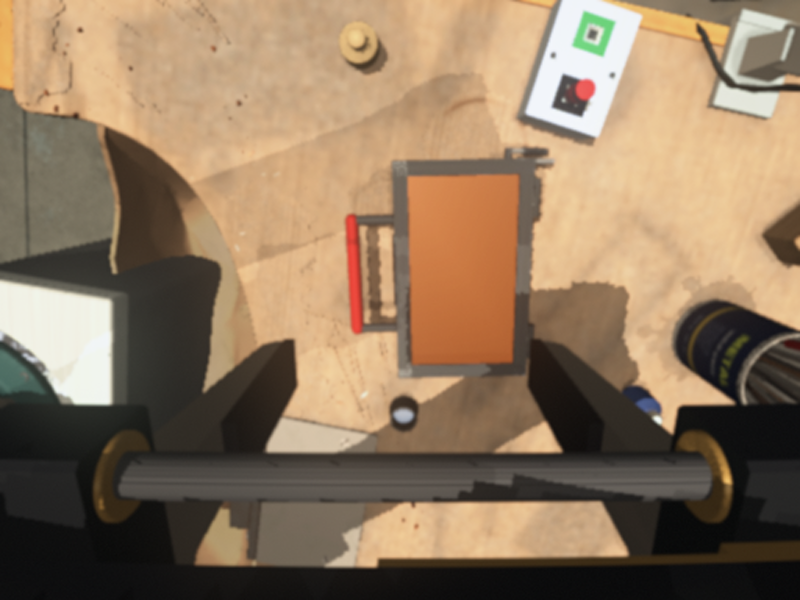

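View pics/t1.png

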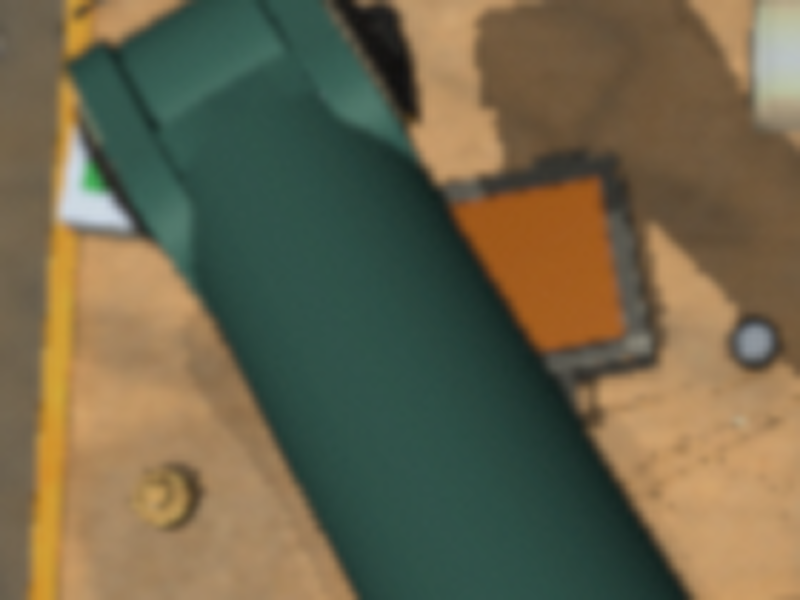

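```bash
python3 - <<'E'
from h import *
import pickle
w,t=pickle.load(open('v1.pkl','rb')); s=grab('scene')
sc=lambda x,y:np.array([x/3.3846+110,(y-320)/3.38+190])
W=lambda x,y:np.array([x,y])/1.5625
P={'bar+y':((351,217),(366,495)),'bar-y':((357.5,330),(421,438)),'box front+y':((400,166),(298,508)),'front-y':((404,371),(402,405)),'back+y':((532,160),(203,470)),
'back-y':((524,371),(306,386)),'plughead':((585.5,90),(121,483)),'green':((594,34),(76,541)),'black':((574,95),(124,513)),}
for k,(a,b) in P.items():
    X,e=tri([(w,W(*a)),(s,sc(*b))]); print(k,np.round(X,4),e,'wrist@z', {z:np.round(onz(w,[W(*a)],z)[0,:2],4).tolist() for z in (.036,.04,.043,.066)})
E
```

```text
bar+y [0.3662 0.2796 0.0447] [[-0.4, 0.4], [-0.3, 0.1]] wrist@z {0.036: [0.3657, 0.2791], 0.04: [0.3662, 0.2796], 0.043: [0.3665, 0.2799], 0.066: [0.369, 0.2826]}
bar-y [0.3846 0.1854 0.0409] [[-0.6, 0.6], [-0.3, 0.2]] wrist@z {0.036: [0.385, 0.1845], 0.04: [0.3852, 0.186], 0.043: [0.3854, 0.1871], 0.066: [0.3868, 0.1955]}
box front+y [0.3978 0.3248 0.0462] [[-0.4, 0.3], [-0.2, 0.0]] wrist@z {0.036: [0.398, 0.3253], 0.04: [0.3981, 0.3253], 0.043: [0.3982, 0.3253], 0.066: [0.3988, 0.3251]}
front-y [0.4297 0.1556 0.043 ] [[-0.8, 0.8], [-0.4, 0.2]] wrist@z {0.036: [0.431, 0.1538], 0.04: [0.4307, 0.1556], 0.043: [0.4305, 0.1569], 0.066: [0.4291, 0.1672]}
back+y [0.49   0.3432 0.0576] [[-4.2, 2.5], [-2.0, -0.2]] wrist@z {0.036: [0.4994, 0.3482], 0.04: [0.4984, 0.348], 0.043: [0.4977, 0.3478], 0.066: [0.4921, 0.3463]}
back-y [0.5346 0.1696 0.0341] [[-1.5, 1.0], [-0.8, 0.1]] wrist@z {0.036: [0.5356, 0.1722], 0.04: [0.5343, 0.1738], 0.043: [0.5333, 0.175], 0.066: [0.5255, 0.1842]}
plughead [0.5171 0.3985 0.0658] [[-1.2, 0.7], [-0.5, -0.1]] wrist@z {0.036: [0.5276, 0.4059], 0.04: [0.5263, 0.4051], 0.043: [0.5254, 0.4044], 0.066: [0.5181, 0.3994]}
green [0.5229 0.4444 0.0353] [[-1.1, 0.7], [-0.5, -0.1]] wrist@z {0.036: [0.5238, 0.4451], 0.04: [0.5226, 0.4438], 0.043: [0.5216, 0.4428], 0.066: [0.5146, 0.4354]}
black [0.5185 0.3998 0.0367] [[-1.1, 0.6], [-0.5, -0.1]] wrist@z {0.036: [0.5198, 0.4008], 0.04: [0.5186, 0.4], 0.043: [0.5178, 0.3994], 0.066: [0.5109, 0.3947]}
```

Emit:
send_rows(
  motion="0 -0.1 0.2 0 0 0; -0.05 -0.3 0.7 0 0 0; -0.1 -0.6 1.4 0 0 -0.01; -0.15 -0.9 2.2 0 0 -0.016; -0.2 -1.1 2.9 0 0 -0.016; -0.23 -1.185 3.2 0 0 -0.016; -0.23 -1.185 3.3 0 0 -0.016; -0.23 -1.185 3.3 0 0 -0.016; -0.23 -1.185 3.3 0 0 -0.016; -0.23 -1.185 3.3 0 0 -0.016",
  grip=0.52,
  newtons=20,
)

```text
t: 2.35
ee_pos: [0.3761, 0.2332, 0.2014]
tcp_rot: [179.9, -0.0, 100.9]
force: [-0.9, -0.6, 0.1]
grip_width: 0.0218
finger_force: 0.0
```

```bash
python3 - <<'E'
from h import *
w=grab('wrist'); s=r.sense(); print(np.round(s['ee_pos'],4),np.round(s['tcp_rot'],2),s['grip_width'])
im=w['color'][:,:,::-1].copy()
cv2.imwrite('pics/w2.png',crop(w,130,140,256,192,800,600))
print(proj(w,[[0.3757,0.2335,0.043],[0.3662,.2796,.043],[.3854,.1871,.043]]))
E
```

```text
[0.376  0.2331 0.2014] [ 1.7991e+02 -4.0000e-02  1.0094e+02] 0.022013828410868654
[[263.06705895 198.53727804]
 [262.27192459 142.55081015]
 [263.94647596 249.63065054]]
```

View pics/w2.png

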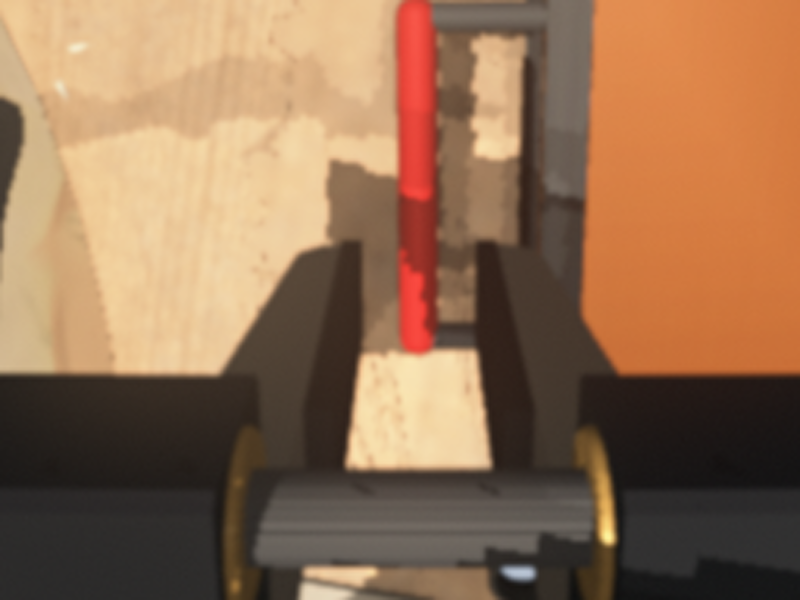

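Emit:
send_rows(
  motion="0 0 0.3 0 0 0; 0 0 0.7 0 0 0; 0 0 1.1 0 0 0; 0 0 1.5 0 0 0; 0 0 1.8 0 0 0; 0 0 2.0 0 0 0; 0 0 2.15 0 0 0; 0 0 2.22 0 0 0; 0 0 2.22 0 0 0; 0 0 2.22 0 0 0",
)

```text
t: 3.4
ee_pos: [0.3757, 0.2329, 0.1122]
tcp_rot: [180.0, -0.0, 100.9]
force: [-0.1, -0.3, 0.2]
grip_width: 0.0217
finger_force: 0.0
```

Emit:
send_rows(
  motion="0 0 0 0 0 0; 0 0 0 0 0 0; 0 0 0 0 0 0; 0 0 0 0 0 0; 0 0 0 0 0 0; 0 0 0 0 0 0; 0 0 0 0 0 0; 0 0 0 0 0 0; 0 0 0 0 0 0; 0 0 0 0 0 0",
  grip=1,
  newtons=25,
)

```text
t: 4.4
ee_pos: [0.3761, 0.233, 0.1122]
tcp_rot: [179.9, -0.0, 100.9]
force: [2.4, -0.2, 5.2]
grip_width: 0.01
finger_force: 25.0
```

```bash
python3 - <<'E'
from h import *
s=r.sense(); p=np.array(s['ee_pos']); print(np.round(p,4),np.round(s['tcp_rot'],2),s['grip_width'],s['finger_force'],s['force'])
# arc in tool coords: u=toward hinge (tool y), up=-z
for th in np.arange(0,1.85,.1):
    a=th; off=np.arctan2(.0025,.143); L=np.hypot(.143,.0025)
    y=L*(np.cos(off)-np.cos(a+off)); z=-L*(np.sin(a+off)-np.sin(off)); print(round(th,2),round(y/.04,2),round(z/.04,2))
E
```

```text
[0.3761 0.233  0.1122] [ 1.7991e+02 -3.0000e-02  1.0093e+02] 0.010008957658417287 24.9968084692955 [ 2.38080886 -0.24601424  5.17461621]
0.0 0.0 -0.0
0.1 0.02 -0.36
0.2 0.08 -0.71
0.3 0.18 -1.05
0.4 0.31 -1.39
0.5 0.47 -1.71
0.6 0.66 -2.01
0.7 0.88 -2.29
0.8 1.13 -2.55
0.9 1.4 -2.78
1.0 1.7 -2.98
1.1 2.01 -3.15
1.2 2.34 -3.29
1.3 2.68 -3.4
1.4 3.03 -3.47
1.5 3.38 -3.51
1.6 3.74 -3.51
1.7 4.1 -3.47
1.8 4.45 -3.4
```

Emit:
send_rows(
  motion="0 0.02 -0.36 0 0 0; 0 0.08 -0.71 0 0 0; 0 0.18 -1.05 0 0 0; 0 0.31 -1.39 0 0 0; 0 0.47 -1.71 0 0 0; 0 0.66 -2.01 0 0 0; 0 0.88 -2.29 0 0 0; 0 1.13 -2.55 0 0 0; 0 1.4 -2.78 0 0 0; 0 1.7 -2.98 0 0 0",
)

```text
t: 5.4
ee_pos: [0.4374, 0.2452, 0.2302]
tcp_rot: [-179.3, 0.1, 101.0]
force: [-10.7, -1.5, 10.8]
grip_width: 0.0098
finger_force: 25.0
```

Emit:
send_rows(
  motion="0 0.31 -0.17 0 0 0; 0 0.64 -0.31 0 0 0; 0 0.98 -0.42 0 0 0; 0 1.33 -0.49 0 0 0; 0 1.68 -0.53 0 0 0; 0 2.04 -0.53 0 0 0; 0 2.4 -0.49 0 0 0; 0 2.57 -0.455 0 0 0; 0 2.6 -0.45 0 0 0; 0 2.6 -0.45 0 0 0",
)

```text
t: 6.4
ee_pos: [0.5437, 0.2663, 0.2489]
tcp_rot: [-180.0, -0.1, 101.0]
force: [0.4, 3.7, 1.6]
grip_width: 0.01
finger_force: 25.0
```

```bash
python3 - <<'E'
from h import *
s=grab('scene'); cv2.imwrite('pics/s2.png',crop(s,0,60,256,192,800,600))
E
```

```text
(no output)
```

View pics/s2.png

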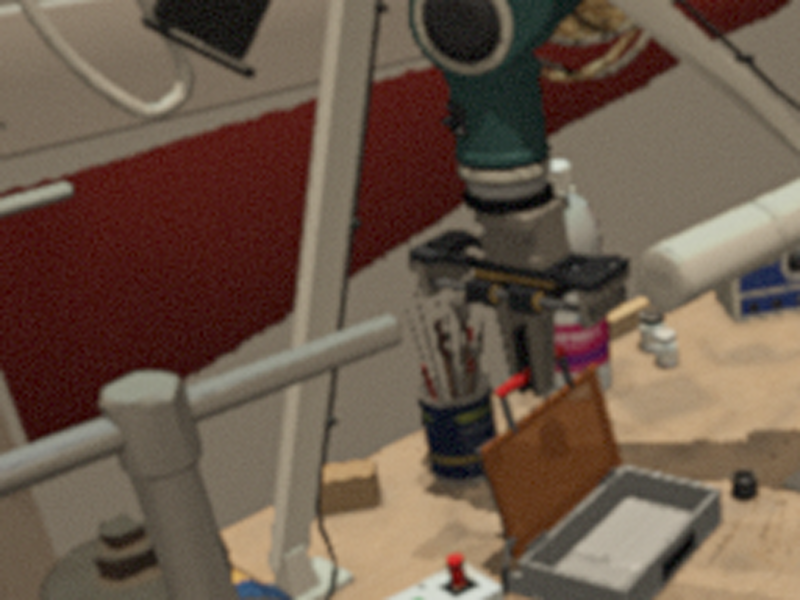

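Emit:
send_rows(
  motion="0 0 0 0 0 0; 0 0 0 0 0 0; 0 0 0 0 0 0; 0 0 0 0 0 0; 0 0 -0.1 0 0 0; 0 0 -0.3 0 0 0; 0 0 -0.6 0 0 0; 0 0 -1.0 0 0 0; 0 0 -1.4 0 0 0; 0 0 -1.7 0 0 0",
  grip=0.3,
)

```text
t: 7.45
ee_pos: [0.5447, 0.2655, 0.3194]
tcp_rot: [179.9, -0.0, 100.9]
force: [1.0, -0.1, -0.3]
grip_width: 0.0321
finger_force: 0.0
```

Emit:
send_rows(
  motion="-0.1 -0.4 0 0 0 -0.1; -0.3 -1.0 0 0 0 -0.24; -0.5 -1.7 0 0 0 -0.38; -0.8 -2.5 0 0 0 -0.52; -1.2 -3.2 0 0 0 -0.66; -1.7 -3.8 0 0 0 -0.8; -2.3 -4.2 0 0 0 -0.94; -2.9 -4.33 0 0 0 -1.08; -3.3 -4.33 0 0 0 -1.22; -3.4 -4.33 0 0 0 -1.36",
)

```text
t: 8.45
ee_pos: [0.4003, 0.0971, 0.3181]
tcp_rot: [180.0, 0.1, 179.0]
force: [-0.4, 0.6, 0.1]
grip_width: 0.0324
finger_force: 0.0
```

```bash
cat > go.py <<'E'
import sys; from h import *
# go.py x y z yaw : total shift (units) and rz from measured pose
x,y,z,yaw=map(float,sys.argv[1:5]); s=r.sense(); Rm=R.from_euler('xyz',s['tcp_rot'],degrees=True)
d=Rm.inv().apply(np.array([x,y,z])-s['ee_pos'])/.04
rv=(Rm.inv()*R.from_euler('xyz',[180,0,yaw],degrees=True)).as_rotvec()
print('t',s['t'],np.round(s['ee_pos'],4),np.round(s['tcp_rot'],1),np.round(s['joints'],0),'\nshift',np.round(d,2),'rot',np.round(rv,3))
E
python3 go.py .37 -.24 .25 191
```

```text
t 8.45 [0.4003 0.0971 0.3181] [1.80e+02 1.00e-01 1.79e+02] [-21.   2.   3. 122.  -0.  56.  71.] 
shift [ 0.62 -8.44  1.7 ] rot [-0.     0.002 -0.209]
```

Emit:
send_rows(
  motion="0 -0.5 0.1 0 0 -0.03; 0.1 -1.3 0.2 0 0 -0.05; 0.2 -2.3 0.4 0 0 -0.08; 0.3 -3.4 0.6 0 0 -0.1; 0.4 -4.5 0.9 0 0 -0.13; 0.5 -5.6 1.2 0 0 -0.16; 0.6 -6.7 1.4 0 0 -0.2; 0.6 -7.6 1.6 0 0 -0.21; 0.62 -8.2 1.7 0 0 -0.21; 0.62 -8.44 1.7 0 0 -0.21",
  grip=0.1,
)

```text
t: 9.45
ee_pos: [0.3681, -0.2403, 0.2493]
tcp_rot: [-180.0, -0.0, -169.3]
force: [-0.3, -0.1, -1.1]
grip_width: 0.0414
finger_force: 0.0
```

```bash
python3 - <<'E'
from h import *
import pickle
w=grab('wrist'); s=r.sense(); print(np.round(s['ee_pos'],4),np.round(s['tcp_rot'],2),s['joint_vel'])
cv2.imwrite('pics/w3.png',cv2.resize(w['color'][:,:,::-1],(800,600),interpolation=cv2.INTER_CUBIC)); pickle.dump(w,open('v3.pkl','wb'))
print(proj(w,[[.386,-.161,.02],[.383,-.225,.02],[.3735,-.35,.02]])*1.5625)
E
```

```text
[ 0.3684 -0.2404  0.2496] [-1.7993e+02  2.0000e-02 -1.6930e+02] [-2.14246114 -1.45865649 -2.03218     1.41819117  0.42072344  0.18451916
 -3.39795278]
[[517.39937842 325.06966565]
 [429.52105429 305.01254089]
 [252.69009532 259.34721641]]
```

View pics/w3.png

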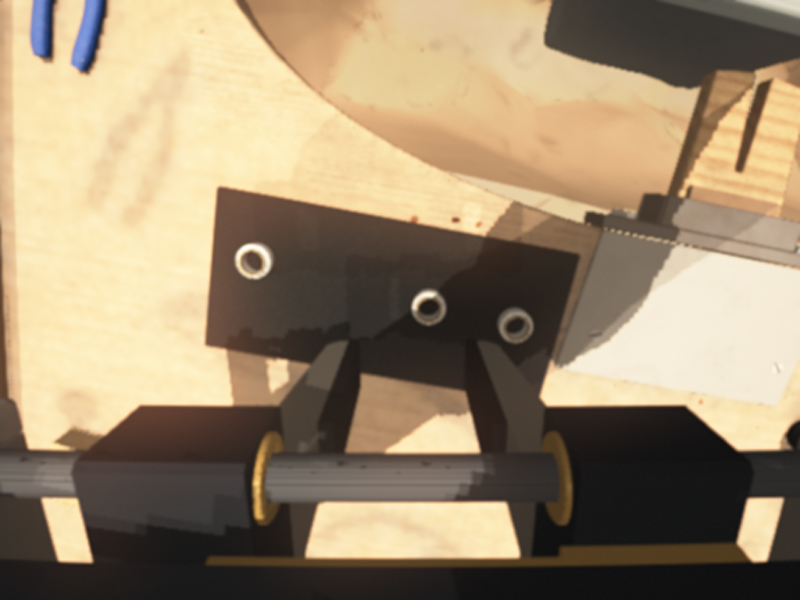

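```bash
python3 - <<'E'
from h import *
import pickle
w=pickle.load(open('v3.pkl','rb')); t=grab('top')
tp=[(510/4+310-.0,91/4+185),(595/4+310,94.5/4+185),(760/4+310,111/4+185)]
for a,b in zip([(515,325),(428.5,306.5),(253.5,260.5)],tp):
    print(np.round(tri([(w,np.array(a)/1.5625),(t,np.array(b))])[0],4),tri([(w,np.array(a)/1.5625),(t,np.array(b))])[1],np.round(onz(w,[np.array(a)/1.5625],.019),4))
E
python3 go.py .3870 -.1625 .18 191
```

```text
[ 0.285  -0.3098  0.5049] [[26.0, -60.6], [-4.8, 18.3]] [[ 0.3866 -0.1624  0.019 ]]
[ 0.2568 -0.2928  0.6398] [[20.1, -41.3], [-8.6, 25.9]] [[ 0.3845 -0.2254  0.019 ]]
[ 0.1443 -0.0256  1.245 ] [[19.8, -21.1], [-109.3, 144.7]] [[ 0.3744 -0.3497  0.019 ]]
t 9.55 [ 0.3687 -0.2388  0.2495] [-180.     0.  -169.2] [  7.  11.  24. 124.  -6.  46. 136.] 
shift [-0.81  1.79  1.74] rot [-0.     0.    -0.004]
```

```bash
python3 - <<'E'
from h import *
import pickle
w=pickle.load(open('v3.pkl','rb')); t=grab('top')
tp=[(70/4+310-.0,91/4+185),(155/4+310,94.5/4+185),(320/4+310,111/4+185)]
for a,b in zip([(515,325),(428.5,306.5),(253.5,260.5)],tp):
    print(np.round(tri([(w,np.array(a)/1.5625),(t,np.array(b))])[0],4),tri([(w,np.array(a)/1.5625),(t,np.array(b))])[1])
E
```

```text
[ 0.3863 -0.1615  0.0169] [[0.4, -0.7], [0.1, -0.3]]
[ 0.3836 -0.2253  0.0206] [[0.3, -0.3], [0.1, -0.1]]
[ 0.3718 -0.3476  0.0286] [[-0.8, -0.4], [-0.3, -0.1]]
```

Emit:
send_rows(
  motion="-0.1 0.2 0.1 0 0 0; -0.2 0.5 0.3 0 0 0; -0.4 0.9 0.7 0 0 0; -0.6 1.3 1.2 0 0 0; -0.75 1.6 1.7 0 0 0; -0.8 1.75 2.2 0 0 0; -0.8 1.8 2.6 0 0 0; -0.8 1.8 2.9 0 0 0; -0.8 1.8 3.0 0 0 0; -0.8 1.8 3.0 0 0 0",
)

```text
t: 10.6
ee_pos: [0.3863, -0.1608, 0.1287]
tcp_rot: [180.0, -0.0, -169.1]
force: [0.9, 0.5, 0.3]
grip_width: 0.0414
finger_force: 0.0
```

```bash
python3 go.py .3867 -.1622 .0966 191
```

```text
t 10.6 [ 0.3863 -0.1608  0.1287] [ 180.    -0.  -169.1] [  3.  23.  17. 131. -14.  28. 132.] 
shift [-0.01 -0.04  0.8 ] rot [ 0.001 -0.001 -0.001]
```

Emit:
send_rows(
  motion="0 0 0.1 0 0 0; 0 0 0.3 0 0 0; 0 -0.04 0.5 0 0 0; 0 -0.04 0.65 0 0 0; 0 -0.04 0.75 0 0 0; 0 -0.04 0.8 0 0 0; 0 -0.04 0.8 0 0 0; 0 -0.04 0.8 0 0 0; 0 -0.04 0.8 0 0 0; 0 -0.04 0.8 0 0 0",
)

```text
t: 11.6
ee_pos: [0.3869, -0.1629, 0.0973]
tcp_rot: [-180.0, 0.0, -169.1]
force: [-0.3, 0.8, -0.2]
grip_width: 0.0413
finger_force: 0.0
```

Emit:
send_rows(
  motion="0 0 0 0 0 0; 0 0 0 0 0 0; 0 0 0 0 0 0; 0 0 0 0 0 0; 0 0 0 0 0 0; 0 0 -0.1 0 0 0; 0 0 -0.3 0 0 0; 0 0 -0.7 0 0 0; 0 0 -1.2 0 0 0; 0 0 -1.7 0 0 0",
  grip=1,
  newtons=15,
)

```text
t: 12.6
ee_pos: [0.3865, -0.163, 0.1662]
tcp_rot: [-180.0, -0.0, -169.1]
force: [0.7, -0.3, -1.6]
grip_width: 0.0222
finger_force: 15.0
```

```bash
python3 - <<'E'
from h import *
c=np.array([.4621,.2503]);a=np.deg2rad(11);B=np.array([[np.cos(a),-np.sin(a)],[np.sin(a),np.cos(a)]])
for p in [(.015,0),(-.028,-.045),(-.028,.045),(.015,.0)]: print(p,np.round(c+B@p,4))
E
python3 go.py .4768 .2532 .17 191
```

```text
(0.015, 0) [0.4768 0.2532]
(-0.028, -0.045) [0.4432 0.2008]
(-0.028, 0.045) [0.426  0.2891]
(0.015, 0.0) [0.4768 0.2532]
t 12.6 [ 0.3865 -0.163   0.1662] [-180.    -0.  -169.1] [  1.  18.  20. 130. -11.  34. 130.] 
shift [-4.18  9.79 -0.1 ] rot [-0.    -0.    -0.002]
```

Emit:
send_rows(
  motion="-0.05 0.3 0 0 0 0; -0.2 0.9 0 0 0 0; -0.35 1.7 0 0 0 0; -0.5 2.6 0 0 0 0; -0.7 3.6 0 0 0 0; -0.9 4.6 0 0 0 0; -1.1 5.5 0 0 0 0; -1.25 6.4 0 0 0 0; -1.35 7.1 0 0 0 0; -1.45 7.4 0 0 0 0",
)

```text
t: 13.6
ee_pos: [0.3874, 0.1412, 0.1656]
tcp_rot: [180.0, 0.0, -168.9]
force: [-0.6, -0.7, 0.2]
grip_width: 0.0226
finger_force: 15.0
```

Emit:
send_rows(
  motion="-0.2 0.2 0 0 0 0; -0.5 0.45 0 0 0 0; -0.9 0.8 0 0 0 0; -1.4 1.2 0 0 0 0; -1.9 1.65 0 0 0 0; -2.3 2.0 0 0 0 0; -2.6 2.25 0 0 0 0; -2.73 2.35 0 0 0 0; -2.73 2.35 0 0 0 0; -2.73 2.35 0 0 0 0",
)

```text
t: 14.6
ee_pos: [0.477, 0.2503, 0.1649]
tcp_rot: [-180.0, -0.1, -169.2]
force: [0.5, 0.5, 0.1]
grip_width: 0.0224
finger_force: 15.0
```

```bash
python3 go.py .4768 .2532 .0968 191; python3 - <<'E'
from h import *
w=grab('wrist'); cv2.imwrite('pics/w4.png',cv2.resize(w['color'][:,:,::-1],(800,600),interpolation=cv2.INTER_CUBIC))
E
```

```text
t 14.6 [0.477  0.2503 0.1649] [-1.800e+02 -1.000e-01 -1.692e+02] [-41.  27.  12. 114.  -9.  40.  77.] 
shift [-0.01  0.07  1.7 ] rot [-0.001 -0.001 -0.003]
```

View pics/w4.png

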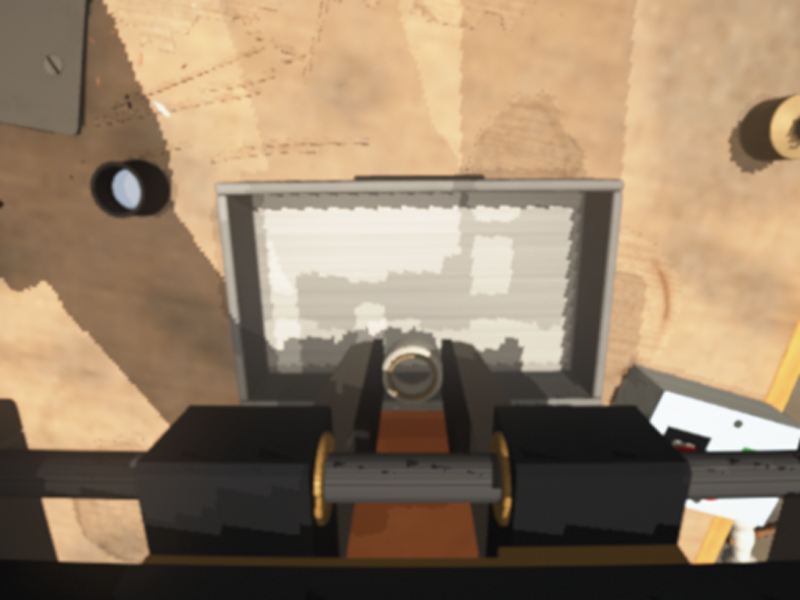

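```bash
python3 - <<'E'
from h import *
w=grab('wrist'); print(np.round(onz(w,np.array([[218,185],[621,183],[603,403],[242,401]])/1.5625,.04),4))
c=np.array([.4621,.2503]);a=np.deg2rad(11);B=np.array([[np.cos(a),-np.sin(a)],[np.sin(a),np.cos(a)]])
print([np.round(np.r_[c+B@p,.04],4) for p in [(-.055,-.09),(-.055,.09),(.055,.09),(.055,-.09)]])
E
```

```text
[[0.4264 0.1544 0.04  ]
 [0.3925 0.3275 0.04  ]
 [0.4962 0.3507 0.04  ]
 [0.5286 0.1746 0.04  ]]
[array([0.4253, 0.1515, 0.04  ]), array([0.3909, 0.3282, 0.04  ]), array([0.4989, 0.3491, 0.04  ]), array([0.5333, 0.1724, 0.04  ])]
```

Emit:
send_rows(
  motion="0 0.02 0.1 0 0 0; 0 0.05 0.3 0 0 0; 0 0.07 0.6 0 0 0; 0 0.07 0.9 0 0 0; 0 0.07 1.2 0 0 0; 0 0.07 1.45 0 0 0; 0 0.07 1.6 0 0 0; 0 0.07 1.68 0 0 0; 0 0.07 1.7 0 0 0; 0 0.07 1.7 0 0 0",
)

```text
t: 15.7
ee_pos: [0.4769, 0.2545, 0.0973]
tcp_rot: [180.0, 0.0, -169.1]
force: [-0.0, -0.4, -0.0]
grip_width: 0.0221
finger_force: 15.0
```

Emit:
send_rows(
  motion="0 0 0 0 0 0; 0 0 0 0 0 0; 0 0 0 0 0 0; 0 0 0 0 0 0; 0 0 -0.1 0 0 0; 0 0 -0.3 0 0 0; 0 0 -0.7 0 0 0; 0 0 -1.2 0 0 0; 0 0 -1.7 0 0 0; 0 0 -1.9 0 0 0",
  grip=0.15,
)

```text
t: 16.7
ee_pos: [0.4775, 0.2548, 0.1754]
tcp_rot: [179.9, 0.2, -169.1]
force: [-0.4, 0.3, -0.7]
grip_width: 0.039
finger_force: 0.0
```

```bash
python3 go.py .3845 -.2255 .17 191
```

```text
t 16.7 [0.4775 0.2548 0.1754] [ 179.9    0.2 -169.1] [-42.  26.  13. 114.  -9.  41.  77.] 
shift [  4.55 -11.35   0.11] rot [ 0.001  0.003 -0.002]
```

Emit:
send_rows(
  motion="0.2 -0.2 0 0 0 0; 0.5 -0.45 0 0 0 0; 0.9 -0.8 0 0 0 0; 1.4 -1.3 0 0 0 0; 1.8 -1.7 0 0 0 0; 2.2 -2.2 -0.1 0 0 0; 2.5 -2.8 -0.2 0 0 0; 2.8 -3.5 -0.3 0 0 0; 2.95 -4.3 -0.4 0 0 0; 3.1 -5.1 -0.5 0 0 0",
)

```text
t: 17.7
ee_pos: [0.3918, 0.0291, 0.1925]
tcp_rot: [180.0, -0.1, -169.1]
force: [0.6, -0.3, 0.9]
grip_width: 0.039
finger_force: 0.0
```

Emit:
send_rows(
  motion="0.15 -0.8 0 0 0 0; 0.3 -1.7 0 0 0 0; 0.45 -2.6 0 0 0 0; 0.6 -3.5 0 0 0 0; 0.8 -4.3 0 0 0 0; 1.0 -5.0 0 0 0 0; 1.2 -5.6 0 0 0 0; 1.35 -6.0 0 0 0 0; 1.45 -6.25 0 0 0 0; 1.45 -6.25 0 0 0 0",
)

```text
t: 18.7
ee_pos: [0.3826, -0.2267, 0.1926]
tcp_rot: [180.0, -0.1, -169.3]
force: [-0.2, 0.1, 0.0]
grip_width: 0.0395
finger_force: 0.0
```

```bash
cat > rings.py <<'E'
from h import *
w=grab('wrist'); g=cv2.cvtColor(w['color'],cv2.COLOR_RGB2GRAY)
# dark mat region: rectangle from measured corners; bright blobs inside
m=cv2.threshold(g,95,255,cv2.THRESH_BINARY)[1]; m=cv2.morphologyEx(m,cv2.MORPH_CLOSE,np.ones((5,5)))
n,l,st,ce=cv2.connectedComponentsWithStats(m)
for i in range(1,n):
    if 60<st[i,4]<3000 and .6<st[i,2]/st[i,3]<1.6:
        c=st[i,:2]+(st[i,2:4]-1)/2; print(st[i].tolist(),np.round(onz(w,[c],.018)[0,:2],4))
E
python3 rings.py; python3 go.py .3845 -.2255 .13 191
```

```text
[112, 146, 32, 29, 615] [ 0.3745 -0.3497]
[251, 183, 28, 28, 462] [ 0.3849 -0.2252]
[466, 318, 36, 42, 1123] [0.497  0.0342]
t 18.75 [ 0.383  -0.2257  0.1926] [ 1.800e+02 -1.000e-01 -1.692e+02] [  5.  17.  25. 126. -12.  39. 138.] 
shift [-0.04 -0.    1.57] rot [ 0.001 -0.001 -0.003]
```

Emit:
send_rows(
  motion="-0.05 0 0.2 0 0 0; -0.05 0 0.5 0 0 0; -0.05 0 0.9 0 0 0; -0.05 0 1.3 0 0 0; -0.05 0 1.7 0 0 0; -0.05 0 2.0 0 0 0; -0.05 0 2.25 0 0 0; -0.05 0 2.38 0 0 0; -0.05 0 2.4 0 0 0; -0.05 0 2.4 0 0 0",
)

```text
t: 19.75
ee_pos: [0.3859, -0.2255, 0.0972]
tcp_rot: [-180.0, 0.0, -169.1]
force: [-0.4, -0.5, 0.7]
grip_width: 0.0389
finger_force: 0.0
```

Emit:
send_rows(
  motion="0 0 0 0 0 0; 0 0 0 0 0 0; 0 0 0 0 0 0; 0 0 0 0 0 0; 0 0 0 0 0 0; 0 0 -0.1 0 0 0; 0 0 -0.3 0 0 0; 0 0 -0.7 0 0 0; 0 0 -1.2 0 0 0; 0 0 -1.7 0 0 0",
  grip=1,
)

```text
t: 20.75
ee_pos: [0.3854, -0.2253, 0.166]
tcp_rot: [180.0, -0.0, -169.1]
force: [1.5, 0.3, -0.7]
grip_width: 0.0222
finger_force: 14.9
```

```bash
python3 go.py .4432 .2008 .166 191;
```

```text
t 20.75 [ 0.3854 -0.2253  0.166 ] [ 180.    -0.  -169.1] [  6.  21.  24. 127. -14.  35. 141.] 
shift [-3.43 10.19  0.  ] rot [ 0.    -0.001 -0.002]
```

Emit:
send_rows(
  motion="-0.05 0.3 0 0 0 0; -0.2 1.0 0 0 0 0; -0.4 1.9 0 0 0 0; -0.6 2.9 0 0 0 0; -0.8 4.0 0 0 0 0; -1.0 5.1 0 0 0 0; -1.2 6.2 0 0 0 0; -1.4 7.2 0 0 0 0; -1.6 8.0 0 0 0 0; -1.8 8.6 0 0 0 0",
)

```text
t: 21.75
ee_pos: [0.3899, 0.1287, 0.1645]
tcp_rot: [180.0, -0.1, -168.9]
force: [-0.5, -0.8, -0.9]
grip_width: 0.0226
finger_force: 14.9
```

Emit:
send_rows(
  motion="-0.3 0.35 0 0 0 0; -0.6 0.65 0 0 0 0; -0.9 0.95 0 0 0 0; -1.2 1.2 0 0 0 0; -1.45 1.45 0 0 0 0; -1.6 1.58 0 0 0 0; -1.63 1.6 0 0 0 0; -1.63 1.6 0 0 0 0; -1.63 1.6 0 0 0 0; -1.63 1.6 0 0 0 0",
)

```text
t: 22.75
ee_pos: [0.443, 0.2006, 0.1651]
tcp_rot: [-180.0, -0.0, -169.2]
force: [-0.2, 1.0, -0.2]
grip_width: 0.0225
finger_force: 14.9
```

```bash
python3 go.py .4432 .2008 .0967 191;
```

```text
t 22.75 [0.443  0.2006 0.1651] [-180.    -0.  -169.2] [-42.  23.  17. 121. -11.  37.  83.] 
shift [-0.01  0.    1.71] rot [-0.    -0.    -0.003]
```

Emit:
send_rows(
  motion="0 0 0.1 0 0 0; 0 0 0.3 0 0 0; 0 0 0.6 0 0 0; 0 0 0.9 0 0 0; 0 0 1.2 0 0 0; 0 0 1.45 0 0 0; 0 0 1.6 0 0 0; 0 0 1.69 0 0 0; 0 0 1.71 0 0 0; 0 0 1.71 0 0 0",
)

```text
t: 23.75
ee_pos: [0.4435, 0.2012, 0.0968]
tcp_rot: [180.0, 0.0, -169.1]
force: [-0.1, 0.2, -1.1]
grip_width: 0.0223
finger_force: 14.9
```

Emit:
send_rows(
  motion="0 0 0 0 0 0; 0 0 0 0 0 0; 0 0 0 0 0 0; 0 0 0 0 0 0; 0 0 -0.1 0 0 0; 0 0 -0.3 0 0 0; 0 0 -0.7 0 0 0; 0 0 -1.2 0 0 0; 0 0 -1.7 0 0 0; 0 0 -1.9 0 0 0",
  grip=0.28,
)

```text
t: 24.75
ee_pos: [0.4442, 0.2015, 0.1748]
tcp_rot: [179.9, 0.2, -169.1]
force: [0.2, 0.2, 0.7]
grip_width: 0.0332
finger_force: 0.0
```

```bash
python3 go.py .3745 -.350 .19 191
```

```text
t 24.75 [0.4442 0.2015 0.1748] [ 179.9    0.2 -169.1] [-43.  22.  17. 121. -11.  38.  83.] 
shift [  4.31 -13.21  -0.41] rot [ 0.001  0.003 -0.002]
```

Emit:
send_rows(
  motion="0.2 -0.2 0 0 0 0; 0.5 -0.5 0 0 0 0; 0.9 -0.9 0 0 0 0; 1.3 -1.3 -0.1 0 0 0; 1.7 -1.8 -0.1 0 0 0; 2.1 -2.5 -0.2 0 0 0; 2.4 -3.3 -0.3 0 0 0; 2.6 -4.2 -0.4 0 0 0; 2.8 -5.1 -0.4 0 0 0; 3.0 -6.1 -0.4 0 0 0",
  grip=0.1,
)

```text
t: 25.75
ee_pos: [0.3701, -0.0624, 0.1882]
tcp_rot: [180.0, -0.1, -169.1]
force: [1.0, -0.4, 0.2]
grip_width: 0.0411
finger_force: 0.0
```

Emit:
send_rows(
  motion="0.2 -1.0 0 0 0 0.02; 0.4 -2.0 0 0 0 0.06; 0.6 -3.0 0 0 0 0.1; 0.8 -4.0 0 0 0 0.15; 1.0 -5.0 0 0 0 0.2; 1.1 -5.9 0 0 0 0.25; 1.2 -6.6 0 0 0 0.3; 1.3 -7.0 0 0 0 0.35; 1.31 -7.15 0 0 0 0.37; 1.31 -7.15 0 0 0 0.37",
)

```text
t: 26.75
ee_pos: [0.3737, -0.3515, 0.1881]
tcp_rot: [180.0, -0.1, 169.7]
force: [-0.1, 0.3, 0.2]
grip_width: 0.0416
finger_force: 0.0
```

```bash
python3 go.py .3745 -.350 .0968 170;python3 rings.py; 
```

```text
t 26.75 [ 0.3737 -0.3515  0.1881] [ 1.800e+02 -1.000e-01  1.697e+02] [ 12.  25.  34. 118. -21.  43. 139.] 
shift [-0.02  0.04  2.28] rot [ 0.001 -0.001 -0.006]
[251, 181, 28, 30, 484] [ 0.3741 -0.3505]
[0, 294, 60, 67, 1829] [ 0.4702 -0.6163]
[471, 296, 41, 64, 1512] [ 0.5571 -0.1448]
```

Emit:
send_rows(
  motion="0 0.03 0.2 0 0 0; 0 0.03 0.5 0 0 0; 0 0.03 0.9 0 0 0; 0 0.03 1.3 0 0 0; 0 0.03 1.7 0 0 0; 0 0.03 1.95 0 0 0; 0 0.03 2.15 0 0 0; 0 0.03 2.26 0 0 0; 0 0.03 2.28 0 0 0; 0 0.03 2.28 0 0 0",
)

```text
t: 27.8
ee_pos: [0.3746, -0.3508, 0.0977]
tcp_rot: [-180.0, 0.0, 169.7]
force: [-0.1, -0.2, 0.4]
grip_width: 0.0414
finger_force: 0.0
```

Emit:
send_rows(
  motion="0 0 0 0 0 0; 0 0 0 0 0 0; 0 0 0 0 0 0; 0 0 0 0 0 0; 0 0 0 0 0 0; 0 0 -0.1 0 0 0; 0 0 -0.3 0 0 0; 0 0 -0.7 0 0 0; 0 0 -1.2 0 0 0; 0 0 -1.7 0 0 0",
  grip=1,
)

```text
t: 28.8
ee_pos: [0.3741, -0.3506, 0.1664]
tcp_rot: [180.0, -0.0, 169.7]
force: [1.2, -0.1, -0.8]
grip_width: 0.0221
finger_force: 15.0
```

```bash
python3 go.py .385 -.05 .166 191; python3 go.py .426 .2891 .166 191
```

```text
t 28.8 [ 0.3741 -0.3506  0.1664] [180.   -0.  169.7] [ 13.  27.  33. 119. -23.  40. 140.] 
shift [1.08 7.44 0.01] rot [ 0.    -0.    -0.372]
t 28.8 [ 0.3741 -0.3506  0.1664] [180.   -0.  169.7] [ 13.  27.  33. 119. -23.  40. 140.] 
shift [1.590e+00 1.597e+01 1.000e-02] rot [ 0.    -0.    -0.372]
```

Emit:
send_rows(
  motion="0.05 0.3 0 0 0 -0.02; 0.1 0.9 0 0 0 -0.06; 0.2 1.6 0 0 0 -0.1; 0.35 2.5 0 0 0 -0.15; 0.5 3.4 0 0 0 -0.2; 0.6 4.3 0 0 0 -0.25; 0.75 5.2 0 0 0 -0.3; 0.9 6.1 0 0 0 -0.34; 1.0 6.9 0 0 0 -0.37; 1.08 7.44 0 0 0 -0.372",
)

```text
t: 29.8
ee_pos: [0.384, -0.0472, 0.1649]
tcp_rot: [179.9, -0.1, -168.7]
force: [0.5, -0.6, -0.8]
grip_width: 0.022
finger_force: 15.0
```

Emit:
send_rows(
  motion="-0.2 0.7 0 0 0 0; -0.5 1.6 0 0 0 0; -0.8 2.6 0 0 0 0; -1.2 3.7 0 0 0 0; -1.5 4.8 0 0 0 0; -1.9 5.9 0 0 0 0; -2.2 6.9 0 0 0 0; -2.45 7.6 0 0 0 0; -2.6 8.05 0 0 0 0; -2.62 8.12 0 0 0 0",
)

```text
t: 30.8
ee_pos: [0.4251, 0.2906, 0.1648]
tcp_rot: [180.0, -0.0, -168.8]
force: [0.0, -0.4, -0.2]
grip_width: 0.022
finger_force: 15.0
```

```bash
python3 go.py .426 .2891 .0968 191
```

```text
t 30.8 [0.4251 0.2906 0.1648] [ 180.    -0.  -168.8] [-55.  26.  21. 118. -14.  39.  76.] 
shift [-0.02 -0.04  1.7 ] rot [ 0.    -0.001  0.004]
```

Emit:
send_rows(
  motion="0 -0.04 0.1 0 0 0; 0 -0.04 0.3 0 0 0; 0 -0.04 0.6 0 0 0; 0 -0.04 0.9 0 0 0; 0 -0.04 1.2 0 0 0; 0 -0.04 1.45 0 0 0; 0 -0.04 1.6 0 0 0; 0 -0.04 1.68 0 0 0; 0 -0.04 1.7 0 0 0; 0 -0.04 1.7 0 0 0",
)

```text
t: 31.8
ee_pos: [0.4265, 0.2872, 0.0976]
tcp_rot: [180.0, 0.0, -169.0]
force: [-0.7, 0.6, -0.1]
grip_width: 0.0221
finger_force: 15.0
```

Emit:
send_rows(
  motion="0 0 0 0 0 0; 0 0 0 0 0 0; 0 0 0 0 0 0; 0 0 0 0 0 0; 0 0 -0.1 0 0 0; 0 0 -0.4 0 0 0; 0 0 -0.9 0 0 0; 0 0 -1.6 0 0 0; 0 0 -2.4 0 0 0; 0 0 -3.2 0 0 0",
  grip=0.28,
)

```text
t: 32.8
ee_pos: [0.4263, 0.2869, 0.2275]
tcp_rot: [180.0, 0.0, -169.0]
force: [0.8, 0.9, 0.1]
grip_width: 0.0329
finger_force: 0.0
```

```bash
python3 go.py .42 .25 .31 101;python3 - <<'E'
from h import *
w=grab('wrist'); s=grab('scene'); im=np.zeros((600,800,3),np.uint8)
im[:300,:400]=cv2.resize(w['color'][:,:,::-1],(400,300)); im[300:,:400]=crop(s,100,170,120,90,400,300); im[:300,400:]=crop(s,260,150,80,60,400,300)
cv2.imwrite('pics/c5.png',im)
E
```

```text
t 32.8 [0.4263 0.2869 0.2275] [ 180.    0. -169.] [-57.  20.  24. 116. -11.  46.  74.] 
shift [ 0.33 -0.87 -2.06] rot [0.    0.    1.571]
```

View pics/c5.png

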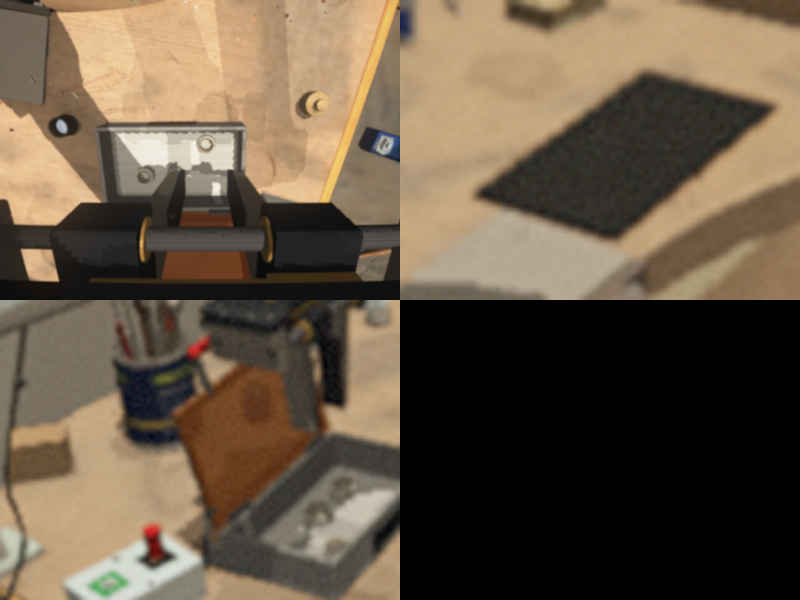

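Emit:
send_rows(
  motion="0 0 -0.3 0 0 0.1; 0 0 -0.8 0 0 0.24; 0 0 -1.3 0 0 0.38; 0 0 -1.8 0 0 0.52; 0 0 -2.2 0 0 0.66; 0 0 -2.5 0 0 0.8; -0.1 0 -2.5 0 0 0.94; -0.3 -0.1 -2.5 0 0 1.08; -0.6 -0.2 -2.5 0 0 1.22; -1.0 -0.3 -2.5 0 0 1.36",
  grip=0.43,
)

```text
t: 33.9
ee_pos: [0.4676, 0.2828, 0.3256]
tcp_rot: [-180.0, -0.0, 112.8]
force: [0.5, 1.2, -0.6]
grip_width: 0.0263
finger_force: 0.0
```

```bash
python3 go.py .5503 .2675 .32 101
```

```text
t 33.9 [0.4676 0.2828 0.3256] [-180.    -0.   112.8] [-68.  18.  41. 107. -13.  60.   1.] 
shift [-1.15  1.76  0.14] rot [-0.001 -0.001  0.206]
```

Emit:
send_rows(
  motion="-0.1 0.15 0 0 0 0.03; -0.3 0.45 0 0 0 0.07; -0.5 0.8 0 0 0 0.11; -0.7 1.1 0 0 0 0.15; -0.9 1.4 0 0 0 0.19; -1.1 1.65 0.1 0 0 0.206; -1.15 1.76 0.14 0 0 0.206; -1.15 1.76 0.14 0 0 0.206; -1.15 1.76 0.14 0 0 0.206; -1.15 1.76 0.14 0 0 0.206",
)

```text
t: 34.9
ee_pos: [0.5502, 0.2686, 0.3199]
tcp_rot: [-180.0, -0.0, 101.3]
force: [0.1, -0.6, 0.3]
grip_width: 0.0261
finger_force: 0.0
```

```bash
python3 go.py .5503 .2675 .2482 101; python3 - <<'E'
from h import *
w=grab('wrist'); cv2.imwrite('pics/w6.png',crop(w,130,100,256,192,800,600))
print((proj(w,[[.5503,.2675,.1792]])-[130,100])*3.125)
E
```

```text
t 34.9 [0.5502 0.2686 0.3199] [-180.    -0.   101.3] [-60.  26.  42.  99. -19.  63.  -1.] 
shift [-0.03 -0.    1.79] rot [-0.    -0.     0.006]
[[417.87000338 333.52487417]]
```

View pics/w6.png

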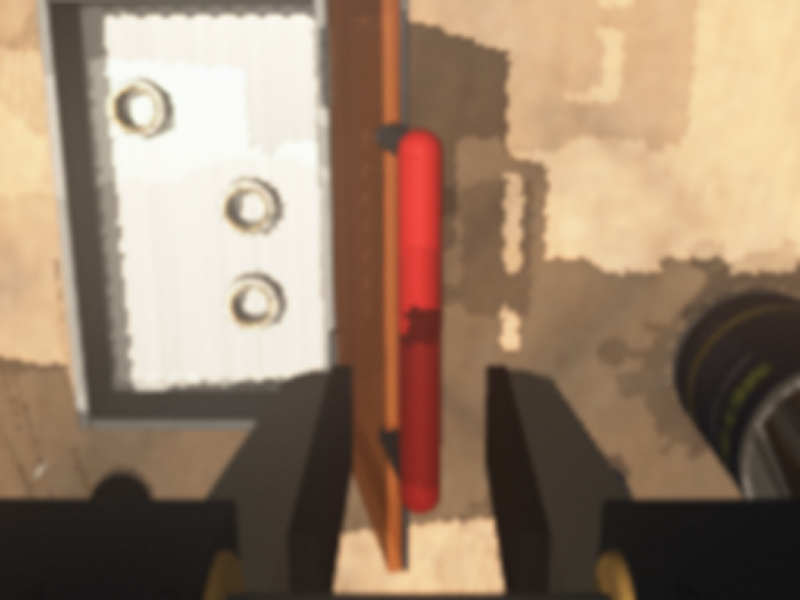

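Emit:
send_rows(
  motion="0 0 0.2 0 0 0; 0 0 0.5 0 0 0; 0 0 0.8 0 0 0; 0 0 1.1 0 0 0; 0 0 1.4 0 0 0; 0 0 1.6 0 0 0; 0 0 1.75 0 0 0; 0 0 1.79 0 0 0; 0 0 1.79 0 0 0; 0 0 1.79 0 0 0",
)

```text
t: 35.95
ee_pos: [0.551, 0.2683, 0.2488]
tcp_rot: [179.9, -0.0, 101.3]
force: [-0.0, -0.7, 0.7]
grip_width: 0.0264
finger_force: 0.0
```

Emit:
send_rows(
  motion="0 0 0 0 0 0; 0 0 0 0 0 0; 0 0 0 0 0 0; 0 0 0 0 0 0; 0 0 0 0 0 0; 0 0 0 0 0 0; 0 0 0 0 0 0; 0 0 0 0 0 0; 0 0 0 0 0 0; 0 0 0 0 0 0",
  grip=1,
  newtons=30,
)

```text
t: 36.95
ee_pos: [0.5507, 0.2683, 0.2486]
tcp_rot: [180.0, -0.0, 101.3]
force: [-2.2, -1.0, 5.6]
grip_width: 0.0098
finger_force: 30.0
```

```bash
python3 go.py .3761 .233 .1122 101; python3 -c "
from h import *
w=grab('wrist');print(np.round(onz(w,[[0,0]],0),3))
for p in [(140,107),(252,205),(256,300)]: pass"
```

```text
t 36.95 [0.5507 0.2683 0.2486] [180.   -0.  101.3] [-58.  30.  40. 102. -23.  56.   2.] 
shift [-0.01 -4.45  3.41] rot [ 0.    -0.     0.005]
[[0.251 0.397 0.   ]]
```

Emit:
send_rows(
  motion="0 -0.35 -0.07 0 0 0; 0 -0.71 -0.11 0 0 0; 0 -1.07 -0.11 0 0 0; 0 -1.42 -0.07 0 0 0; 0 -1.77 0 0 0 0; 0 -2.11 0.11 0 0 0; 0 -2.44 0.25 0 0 0; 0 -2.75 0.42 0 0 0; 0 -3.05 0.62 0 0 0; 0 -3.32 0.85 0 0 0",
)

```text
t: 38.0
ee_pos: [0.4204, 0.2426, 0.2141]
tcp_rot: [179.9, -0.0, 101.3]
force: [1.7, 1.0, -0.5]
grip_width: 0.0101
finger_force: 30.0
```

Emit:
send_rows(
  motion="0 -0.25 0.26 0 0 0; 0 -0.47 0.54 0 0 0; 0 -0.66 0.84 0 0 0; 0 -0.82 1.16 0 0 0; 0 -0.95 1.5 0 0 0; 0 -1.05 1.84 0 0 0; 0 -1.1 2.09 0 0 0; 0 -1.12 2.3 0 0 0; 0 -1.13 2.44 0 0 0; 0 -1.13 2.52 0 0 0",
)

```text
t: 39.0
ee_pos: [0.3762, 0.2338, 0.1133]
tcp_rot: [-180.0, -0.0, 101.3]
force: [-4.3, -0.4, 30.7]
grip_width: 0.0103
finger_force: 30.0
```

Emit:
send_rows(
  motion="0 0 0 0 0 0; 0 0 0 0 0 0; 0 0 0 0 0 0; 0 0 0 0 0 0; 0 0 0 0 0 0; 0 0 0 0 0 0; 0 0 0 0 0 0; 0 0 0 0 0 0; 0 0 0 0 0 0; 0 0 0 0 0 0",
)

```text
t: 40.0
ee_pos: [0.3761, 0.2337, 0.1136]
tcp_rot: [180.0, -0.0, 101.3]
force: [-2.1, 4.8, 3.4]
grip_width: 0.0101
finger_force: 30.0
```

Emit:
send_rows(
  motion="0 0 0 0 0 0; 0 0 0 0 0 0; 0 0 0 0 0 0; 0 0 0 0 0 0; 0 0 0 0 0 0; 0 0 0 0 0 0; 0 0 -0.2 0 0 0; 0 0 -0.6 0 0 0; 0 0 -1.1 0 0 0; 0 0 -1.6 0 0 0",
  grip=0.52,
)

```text
t: 41.0
ee_pos: [0.3761, 0.2332, 0.1785]
tcp_rot: [-180.0, 0.0, 101.3]
force: [0.0, 0.2, 0.2]
grip_width: 0.0218
finger_force: 0.0
```

Emit:
send_rows(
  motion="0 0.2 -0.6 0 0 0; 0.2 0.5 -1.3 0 0 0; 0.4 1.0 -2.1 0 0 0; 0.7 1.6 -2.9 0 0 0; 1.0 2.2 -3.3 0 0 0; 1.3 2.6 -3.5 0 0 0; 1.5 2.8 -3.5 0 0 0; 1.5 2.8 -3.5 0 0 0; 1.5 2.8 -3.5 0 0 0; 1.5 2.8 -3.5 0 0 0",
)

```text
t: 42.0
ee_pos: [0.4734, 0.3132, 0.3168]
tcp_rot: [-179.9, 0.0, 101.2]
force: [0.7, -0.3, -0.5]
grip_width: 0.022
finger_force: 0.0
```

```bash
python3 go.py .50 .30 .30 101; python3 - <<'E'
from h import *
import pickle
w=grab('wrist'); s=grab('scene'); pickle.dump((w,s),open('v7.pkl','wb'))
im=np.zeros((600,800,3),np.uint8); im[:384,:512]=w['color'][:,:,::-1]; im[384:,:288]=crop(s,110,190,120,90,288,216); im[384:,512:]=crop(s,110,220,60,45,288,216)
cv2.imwrite('pics/c7.png',im)
E
```

```text
t 42.0 [0.4734 0.3132 0.3168] [-179.9    0.   101.2] [-71.  21.  44. 105. -17.  61. -10.] 
shift [-0.45  0.59  0.42] rot [-0.002  0.001  0.004]
```

View pics/c7.png

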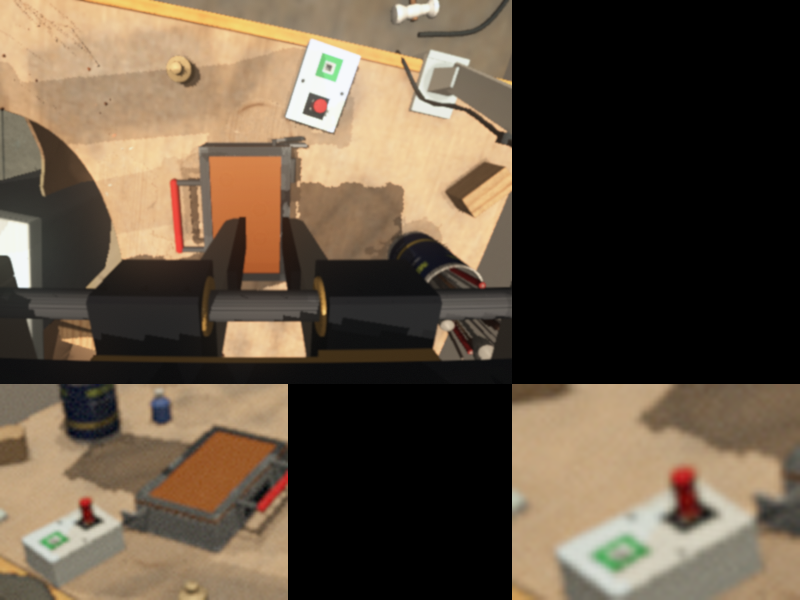

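```bash
cat > det.py <<'E'
from h import *
def det(c,box=None):
    h=cv2.cvtColor(c['color'],cv2.COLOR_RGB2HSV); o={}
    x0,y0,x1,y1=box or (0,0,512,384)
    for n,m in dict(green=cv2.inRange(h,(45,90,60),(80,255,255)),red=cv2.inRange(h,(0,150,90),(6,255,255))|cv2.inRange(h,(172,150,90),(180,255,255))).items():
        k=np.zeros_like(m);k[y0:y1,x0:x1]=m[y0:y1,x0:x1]
        n_,l,st,ce=cv2.connectedComponentsWithStats(k); i=1+np.argmax(st[1:,4]); b=cv2.minAreaRect(cv2.findContours((l==i).astype(np.uint8),0,2)[0][0])
        o[n]=(np.array(b[0]),st[i].tolist())
    return o
E
python3 - <<'E'
from det import *
import pickle
w,s=pickle.load(open('v7.pkl','rb')); d=det(w,(270,30,370,140)); e=det(s,(110,210,180,290)); print(d,e)
print('green',tri([(w,d['green'][0]),(s,e['green'][0])]),onz(w,[d['green'][0]],.036),onz(w,[(317,105)],.036))
print('red top',onz(w,[d['red'][0]],.066),'base',onz(w,[(437,90)],.02), onz(w,[(512,135)],.5))
E
python3 go.py .50 .41 .27 174
```

```text
{'green': (array([328.84997559,  66.94999695]), [317, 54, 25, 27, 265]), 'red': (array([319.5, 106. ]), [314, 100, 12, 13, 128])} {'green': (array([129.90002441, 256.20004272]), [128, 255, 5, 3, 7]), 'red': (array([145.5       , 242.50001526]), [143, 238, 6, 10, 33])}
green (array([0.52463785, 0.44755621, 0.03323803]), [[1.4, -1.1], [0.8, 0.0]]) [[0.52281888 0.44564357 0.036     ]] [[0.51944111 0.40188834 0.036     ]]
red top [[0.51734863 0.4000203  0.066     ]] base [[0.66288481 0.44975851 0.02      ]] [[0.37392618 0.3764223  0.5       ]]
t 42.1 [0.4737 0.3134 0.3172] [-179.9    0.   101.2] [-71.  21.  44. 105. -17.  61. -10.] 
shift [2.24 1.12 1.18] rot [-1.00e-03 -1.00e-03 -1.27e+00]
```

Emit:
send_rows(
  motion="0.1 0.1 0.1 0 0 -0.1; 0.3 0.2 0.2 0 0 -0.24; 0.6 0.3 0.35 0 0 -0.38; 0.9 0.5 0.5 0 0 -0.52; 1.3 0.7 0.7 0 0 -0.66; 1.6 0.8 0.85 0 0 -0.8; 1.9 1.0 1.0 0 0 -0.94; 2.1 1.1 1.1 0 0 -1.08; 2.24 1.12 1.18 0 0 -1.2; 2.24 1.12 1.18 0 0 -1.27",
  grip=0.45,
)

```text
t: 43.1
ee_pos: [0.5, 0.4112, 0.2694]
tcp_rot: [-180.0, -0.1, 174.3]
force: [-0.2, -0.3, 0.4]
grip_width: 0.025
finger_force: 0.0
```

```bash
python3 - <<'E'
from det import *
import pickle
w=grab('wrist'); pickle.dump(w,open('v8.pkl','wb')); d=det(w); print(d)
print('green',onz(w,[d['green'][0]],.036),'red',onz(w,[d['red'][0]],.066),proj(w,[[.5195,.4015,.036]]))
cv2.imwrite('pics/w8.png',crop(w,150,110,256,192,800,600))
E
python3 go.py .5180 .4000 .17 174
```

```text
{'green': (array([296.5, 195.5]), [286, 186, 22, 20, 261]), 'red': (array([73.26019287, 77.228508  ]), [28, 58, 92, 39, 1058])}
green [[0.52224489 0.44535752 0.036     ]] red [[0.37981602 0.24699234 0.066     ]] [[256.80472843 196.9134287 ]]
t 43.15 [0.5002 0.4107 0.2698] [-180.    -0.   174.4] [-60.  29.  24.  95. -14.  58.  53.] 
shift [-0.47 -0.22  2.49] rot [-0.001 -0.001  0.007]
```

View pics/w8.png

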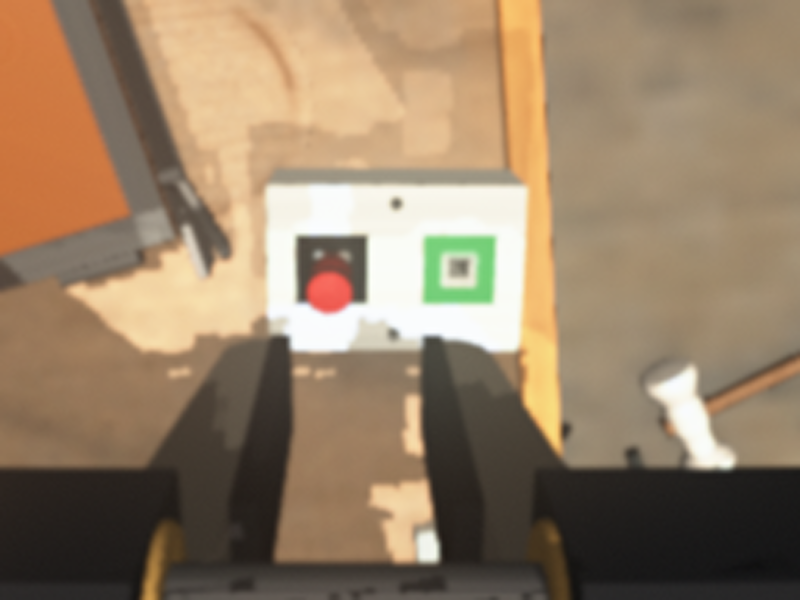

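```bash
python3 - <<'E'
from h import *
import pickle
w=pickle.load(open('v8.pkl','rb')); w7=pickle.load(open('v7.pkl','rb'))[0]
f=lambda x,y:[np.array([x,y])/3.125+[150,110]]
P,G,H=onz(w,f(332,269.5),.036)[0],onz(w,f(459,269),.036)[0],onz(w,f(329.5,292),.066)[0]; print(P,G,H,np.linalg.norm(P-G))
print(tri([(w,f(329.5,292)[0]),(w7,np.array([320.,105.5]))]),tri([(w,f(459,269)[0]),(w7,np.array([328.9,67]))]))
E
python3 go.py .5185 .4005 .17 174.3
```

```text
[0.51866526 0.40096028 0.036     ] [0.52295373 0.44572871 0.036     ] [0.51741529 0.40104769 0.066     ] 0.04497336251254404
(array([0.51831516, 0.40081949, 0.06303179]), [[-0.0, -0.0], [0.0, -0.0]]) (array([0.52294713, 0.44568053, 0.035887  ]), [[-0.1, -0.0], [0.0, -0.0]])
t 43.15 [0.5002 0.4107 0.2698] [-180.    -0.   174.4] [-60.  29.  24.  95. -14.  58.  53.] 
shift [-0.48 -0.21  2.49] rot [-0.001 -0.001  0.001]
```

Emit:
send_rows(
  motion="-0.05 -0.02 0.2 0 0 0; -0.15 -0.07 0.5 0 0 0; -0.3 -0.13 0.9 0 0 0; -0.4 -0.18 1.3 0 0 0; -0.46 -0.21 1.7 0 0 0; -0.46 -0.21 2.0 0 0 0; -0.46 -0.21 2.3 0 0 0; -0.46 -0.21 2.45 0 0 0; -0.46 -0.21 2.49 0 0 0; -0.46 -0.21 2.49 0 0 0",
)

```text
t: 44.15
ee_pos: [0.5181, 0.4008, 0.1708]
tcp_rot: [180.0, 0.0, 174.1]
force: [0.0, 0.3, -0.0]
grip_width: 0.025
finger_force: 0.0
```

```bash
python3 go.py .5183 .4009 .1278 174.3
```

```text
t 44.15 [0.5181 0.4008 0.1708] [180.    0.  174.1] [-56.  37.  22.  98. -17.  49.  57.] 
shift [-0.    0.    1.08] rot [ 0.     0.    -0.004]
```

Emit:
send_rows(
  motion="0 0 0.15 0 0 0; 0 0 0.35 0 0 0; 0 0 0.55 0 0 0; 0 0 0.75 0 0 0; 0 0 0.9 0 0 0; 0 0 1.0 0 0 0; 0 0 1.06 0 0 0; 0 0 1.08 0 0 0; 0 0 1.08 0 0 0; 0 0 1.08 0 0 0",
)

```text
t: 45.15
ee_pos: [0.5182, 0.4007, 0.1278]
tcp_rot: [180.0, 0.0, 174.0]
force: [-0.2, -0.4, -0.2]
grip_width: 0.0253
finger_force: 0.0
```

Emit:
send_rows(
  motion="0 0 0 0 0 0; 0 0 0 0 0 0; 0 0 0 0 0 0; 0 0 0 0 0 0; 0 0 0 0 0 0; 0 0 0 0 0 0; 0 0 0 0 0 0; 0 0 0 0 0 0; 0 0 0 0 0 0; 0 0 0 0 0 0",
  grip=1,
  newtons=20,
)

```text
t: 46.15
ee_pos: [0.5181, 0.4006, 0.1276]
tcp_rot: [180.0, 0.0, 174.0]
force: [0.9, 0.9, 1.6]
grip_width: 0.0144
finger_force: 20.0
```

```bash
python3 -c "
from h import *
s=r.sense();print({k:np.round(s[k],4).tolist() for k in ('ee_pos','tcp_rot','force','wrist_torque','grip_width')})"
```

```text
{'ee_pos': [0.5181, 0.4006, 0.1276], 'tcp_rot': [179.9883, 0.0121, 174.0484], 'force': [0.8546, 0.8671, 1.6392], 'wrist_torque': [0.1147, -0.0494, -0.0464], 'grip_width': 0.0144}
```

Emit:
send_rows(
  motion="0 0 -0.1 0 0 0; 0 0 -0.25 0 0 0; 0 0 -0.4 0 0 0; 0 0 -0.55 0 0 0; 0 0 -0.7 0 0 0; 0 0 -0.85 0 0 0; 0 0 -0.95 0 0 0; 0 0 -1.0 0 0 0; 0 0 -1.0 0 0 0; 0 0 -1.0 0 0 0",
)

```text
t: 47.15
ee_pos: [0.5179, 0.4005, 0.1673]
tcp_rot: [-180.0, -0.0, 174.1]
force: [0.1, -1.1, -0.6]
grip_width: 0.0152
finger_force: 20.0
```

Emit:
send_rows(
  motion="0 0.1 0 0 0 0; 0 0.3 0 0 0 0; 0 0.5 0 0 0 0; 0 0.7 0 0 0 0; 0 0.9 0 0 0 0; 0 1.05 0 0 0 0; 0.01 1.11 0 0 0 0; 0.01 1.125 0 0 0 0; 0.01 1.125 0 0 0 0; 0.01 1.125 0 0 0 0",
)

```text
t: 48.15
ee_pos: [0.5224, 0.4449, 0.1675]
tcp_rot: [-180.0, 0.0, 174.0]
force: [0.4, 0.1, -0.7]
grip_width: 0.0144
finger_force: 20.0
```

```bash
python3 go.py .5224 .4454 .1278 174.05; python3 - <<'E'
from h import *
w=grab('wrist'); cv2.imwrite('pics/w9.png',crop(w,170,150,170,128,800,600))
print((proj(w,[[.5229,.4457,.036],[.5224,.4454,.052]])-[170,150])*800/170)
E
```

```text
t 48.15 [0.5224 0.4449 0.1675] [-180.    0.  174.] [-58.  40.  21.  93. -18.  51.  54.] 
shift [0.   0.01 0.99] rot [-0.  0. -0.]
[[445.12005322 280.59720347]
 [443.02586097 312.44835477]]
```

View pics/w9.png

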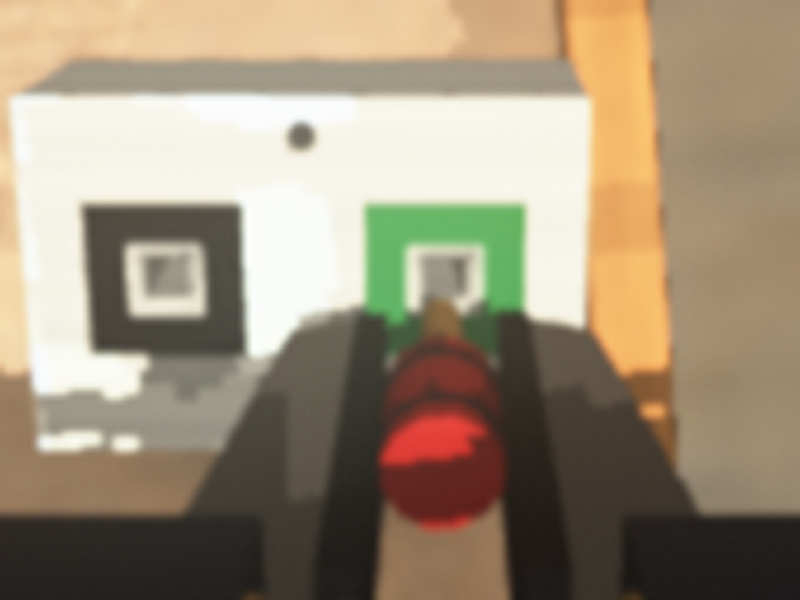

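Emit:
send_rows(
  motion="0 0.01 0.1 0 0 0; 0 0.01 0.2 0 0 0; 0 0.01 0.3 0 0 0; 0 0.01 0.37 0 0 0; 0 0.01 0.43 0 0 0; 0 0.01 0.47 0 0 0; 0 0.01 0.5 0 0 0; 0 0.01 0.53 0 0 0; 0 0.01 0.55 0 0 0; 0 0.01 0.55 0 0 0",
)

```text
t: 49.2
ee_pos: [0.5223, 0.4457, 0.1454]
tcp_rot: [-180.0, -0.0, 174.0]
force: [0.6, -0.1, -1.7]
grip_width: 0.0144
finger_force: 20.0
```

Tip is about 6 mm in with no resistance; continuing.

Emit:
send_rows(
  motion="0 0 0.05 0 0 0; 0 0 0.1 0 0 0; 0 0 0.16 0 0 0; 0 0 0.22 0 0 0; 0 0 0.28 0 0 0; 0 0 0.34 0 0 0; 0 0 0.39 0 0 0; 0 0 0.43 0 0 0; 0 0 0.45 0 0 0; 0 0 0.46 0 0 0",
)

```text
t: 50.2
ee_pos: [0.5225, 0.4458, 0.1275]
tcp_rot: [180.0, 0.0, 174.0]
force: [-0.4, -1.0, 2.6]
grip_width: 0.0142
finger_force: 20.0
```

Emit:
send_rows(
  motion="0 0 0.02 0 0 0; 0 0 0.02 0 0 0; 0 0 0.02 0 0 0; 0 0 0.02 0 0 0; 0 0 0.02 0 0 0; 0 0 0.02 0 0 0; 0 0 0.02 0 0 0; 0 0 0.02 0 0 0; 0 0 0.02 0 0 0; 0 0 0.02 0 0 0",
  grip=0.45,
)

```text
t: 51.2
ee_pos: [0.5224, 0.4457, 0.1263]
tcp_rot: [180.0, 0.0, 174.1]
force: [1.2, -0.7, 0.0]
grip_width: 0.0251
finger_force: 0.0
```

Emit:
send_rows(
  motion="0 0 -0.1 0 0 0; 0 0 -0.3 0 0 0; 0 0 -0.6 0 0 0; 0 0 -1.0 0 0 0; 0 0 -1.5 0 0 0; 0 0 -2.0 0 0 0; 0 0 -2.4 0 0 0; 0 0 -2.7 0 0 0; 0 0 -2.8 0 0 0; 0 0 -2.8 0 0 0",
)

```text
t: 52.2
ee_pos: [0.5224, 0.4459, 0.2389]
tcp_rot: [180.0, 0.0, 174.1]
force: [-0.3, -0.2, 0.1]
grip_width: 0.0252
finger_force: 0.0
```

```bash
python3 - <<'E'
from det import *
w=grab('wrist'); s=grab('scene'); d=det(w,(200,120,400,290)); e=det(s,(110,210,180,290)); print(d,e)
print(tri([(w,d['red'][0]),(s,e['red'][0])]), 'head@.066',onz(w,[d['red'][0]],.066))
print('pred head top wrist',proj(w,[[.5229,.4457,.066]]),'scene pred head mid',proj(s,[[.5229,.4457,.053]]), 'bar',det(s,(190,200,245,260))['red'], 'init bar px',[218,241],[235,225])
E
```

```text
{'green': (array([262.5, 186. ]), [251, 175, 24, 23, 266]), 'red': (array([264. , 195.5]), [257, 189, 15, 14, 162])} {'green': (array([132.1000061 , 255.30003357]), [128, 253, 9, 5, 17]), 'red': (array([129.5, 249.5]), [127, 245, 6, 10, 39])}
(array([0.52740151, 0.44559002, 0.05279887]), [[-0.4, -0.3], [-0.2, 0.0]]) head@.066 [[0.52384216 0.44630487 0.066     ]]Traceback (most recent call last):
  File "<stdin>", line 4, in <module>
  File "det.py", line 7, in det
    n_,l,st,ce=cv2.connectedComponentsWithStats(k); i=1+np.argmax(st[1:,4]); b=cv2.minAreaRect(cv2.findContours((l==i).astype(np.uint8),0,2)[0][0])
                                                        ~~~~~~~~~^^^^^^^^^^
    return _wrapfunc(a, 'argmax', axis=axis, out=out, **kwds)
    return bound(*args, **kwds)
ValueError: attempt to get argmax of an empty sequence
```

```bash
python3 -c "
from station import r
print(r.sign_off())"
```

```text
the job is handed in; nothing more can be done
None
```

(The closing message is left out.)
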